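Make up two table caddies from the condiment stock

ROBOT

A 6-joint arm with a two-finger parallel gripper is mounted at the origin on a cart in front of the work surface, level with it; the furniture and walls round the work are solid. World frame = base frame: x ahead of the robot, y to its left, z up, the work surface at z = 0. Lengths are in m, angles in rad, forces in N, time in s.
With the tool pointing down it reaches from about 0.3 to 0.875 m from the base axis. Payload 6.4 kg.
Tool frame: the origin (TCP) lies midway between the tips of the shut fingers; the grasp point (between the pads) lies ctrl.grip_depth behind it (ctrl.grip_depth is the distance from the TCP to the grasp point, in m); x points along the fingers, y is the direction in which the jaws open and shut, and the axes are right-handed (so a half turn about x gives the same grasp; the last joint's range is limited). The gripper opens to 85 mm and grips with 20 to 120 N. Pads are 22 mm wide; open, the fingers measure 114 mm over their backs; the gripper's body (76 mm by 85 mm) begins 54 mm behind the grasp point. The pads swing forward as they close: fully open they stand 13 mm farther back than shut.
Start: joints at [0.976, 0.181, 1.607, -0, 1.354, -0.206], TCP at [0.218, 0.532, 0.231] pointing down, gripper open.
Joint ranges: [-2.99, 2.99], [-0.89, 2.07], [0.3, 2.58], [-1.14, 4.28], [0, 2.63], [-3.12, 3.12]. Speed limits (rad/s): [2.57, 2.57, 3.01, 3.14, 3.14, 3.14].

INTERFACE

Orientations are given as a unit quaternion [w, x, y, z].
In Python, from bench import ctrl gives the robot as it stands.
- The arm moves only by the tool carry_out, never from a script. Its argument "motion" is one flat list of numbers, 7 for each row, row after row: the turn, a rotation vector about the tool's x, y, z in degrees, then the shift along the tool's x, y, z in m, then the gripper's target within -1 to 1 (shut at 1, half-way at 0, fully open at -1). A call has 1 to 10 rows; each row shifts and turns the pose as measured when the row begins, along the tool's axes as they then stand; what a row does not reach is not made up. A row lasts 1/10 s, in which the tool goes at most 50 mm and 8.59 degrees, less where a joint would pass 70% of its speed; a pose out of reach is approached as far as the arm can. A call with a gripper value outside its range is refused whole. The fingers move at their own pace and stop on an object; the grip force is fixed at half the most. Time passes only in rows, so rows that do not move let the fingers close. It gives the time, the measured TCP pose, the force and the opening at its end, in the units of the state.
- ctrl.get_obs(): the state, without advancing time (a new reading comes with each control period).
- ctrl.camera(name): name is "scene" or "top"; returns the picture (400x640x3 uint8, blue, green, red); there is no depth.
- ctrl.camera_params(name): a dict with "mtx" (3x3 intrinsics, pixels), "pose" (4x4, takes a point from camera to world coordinates). Camera axes: x right, y down, z forward; pixel columns grow to the right and rows downward; lengths in m; the calibration is good to about 2 mm. A picture is of the moment at which its call begins. camera_params takes no time and is no camera call.
- ctrl.hand_in(): hands the job in, once; it reports no verdict.
Trained networks look in the newest picture that a camera, given by its name, has taken for a name from the list of things; names that differ only in an ending like _2 or _b are one class to them, and where a whole thing is asked for, a point or a joint stands for the part that bears it (a point fixed in the world has none). Each returns a list of dicts, best first, with "conf" (0 to 1); they miss things now and then, are a little off and sometimes report something else, mostly with a low value. They report only what shows in the picture. A call takes as long as a camera call. They do not tell look-alikes from the thing itself.
- ctrl.boxes_of(camera, thing): "point" ([x, y, z] in m, in the coordinates of the camera as it stood for that picture, good to about 4 mm: the middle of the surface that is visible of it).
- ctrl.trace(camera, thing): "pixels" (400x640 bool, what is visible of it).
- ctrl.landmark_of(camera, thing): "point" ([x, y, z] in m, in the coordinates of the camera as it stood for that picture, good to about 4 mm: a listed point, or the origin of a listed thing).
The state is a dict: "time_s": time; "q": joint angles; "dq": joint speeds; "joint_efforts": joint torques, N m; "eef_pos": TCP position; "eef_rot": TCP orientation; "wrist_force": force on the tool from outside, world axes, zero at the start; "torque": the same for the moment, N m; "opening": opening from 0.0 (shut) to 1.0 (fully open).
Only numpy, scipy, OpenCV 4.12 (cv2) and the standard library are available. Lean on these libraries where they do the work, as an engineer would, in place of code of your own. Each camera call takes 0.05 s, during which the arm holds its last target. There are 200 camera calls.

TASK

Make up the two wooden table caddies for dinner from the stock of condiments at the right. The long caddy is for the salad: the wooden pepper mill goes in its wide middle bay, with the corked oil bottle in one end bay and the glass salt shaker in the other; the short caddy is for the soup: the spice jar in one bay and the little brown dropper bottle in the other. Stand each thing upright on the floor of its bay, one to a bay, without knocking any of them over, and leave the mug, the lemon and the onion where they are.

Things in the scene. Friction and masses are not known exactly. Their poses are not given: they have to be found in the camera images.
- pepper_mill: Turned wooden pepper mill, 58 mm in diameter (take it as a straight 58 mm up to 122 mm height), 170 mm tall; a ball-like wooden head 48 mm in diameter between 123 and 159 mm above its foot, widest at about 140 mm, with a 12 mm steel knob on top. The head does not turn. 0.18 kg. Stands upright; origin: centre of its underside, z up.
- oil_bottle: Small clear glass oil bottle with cork stopper and small glass handle, 153 mm tall with the thin wire ring on the cork. Neck and cork are an upright post 20 mm in diameter from 100 to 136 mm height, its axis 3 mm off the origin towards +y; the body reaches +-24 mm in x, -21 to +27 mm in y. 0.22 kg. Stands upright; origin: centre of its underside, z up.
- salt_shaker: Round salt shaker of grey-white glass with a domed top, 90 mm tall, widest (44 mm) in the lower half, tapering a little to the domed top, 34 mm in diameter from 66 mm height up. 0.10 kg. Stands upright; origin: centre of its underside, z up.
- spice_jar: Round spice jar with a yellow screw cap and reddish contents, 45 mm in diameter from foot to cap (cap from 80 to 100 mm), 100 mm tall. 0.11 kg. Stands upright; origin: centre of its underside, z up.
- dropper_bottle: Little brown bottle with a black dropper cap, 33 mm in diameter up to about 60 mm height; a round black collar 24 mm in diameter from 62 to 77 mm, then a rubber bulb 13 mm in diameter up to 102 mm. 0.07 kg. Stands upright; origin: centre of its underside, z up.
- long_caddy: Long caddy of light wood, open on top, 240 x 90 mm; three bays in a row: middle bay 76 mm long at y = 0, end bays 66 mm long centred at y = -79 and +79 mm; bays 74 mm deep (x), floor 12 mm above the underside; walls 8 mm thick, sides 46, dividers 42, ends 58 mm high, a steel rod handle over each end up to 84 mm. It stays put. Origin: centre of the underside; y along the row, z up.
- short_caddy: Short caddy of light wood, open on top, 156 x 90 mm; two bays in a row, each 66 mm long, centred at y = -37 and +37 mm; bays 74 mm deep (x), floor 12 mm above the underside; walls 8 mm thick, sides 46, dividers 42, ends 58 mm high, a steel rod handle over each end up to 84 mm. It stays put. Origin: centre of the underside; y along the row, z up.
- mug_1: White mug, 92 x 127 x 95 mm, standing behind the caddies. To be left alone. Origin: centre of its underside.
- lemon_1: Yellow lemon, 72 x 55 x 56 mm, lying behind the caddies. To be left alone. Origin: its underside.
- onion_1: Brown onion, 82 mm across, 94 mm tall, behind the caddies. To be left alone. Origin: its underside.
Mind the look-alikes: they are no part of the job. Leave any pink look-alike of the oil_bottle alone.

How it is judged:
By the outcome, as a careful person would: the job done as asked, in the order asked, and still so for the second after the job is handed in, with the robot touching nothing.
It also fails if it takes over 131 s, if anything falls off the work surface, if the arm or the gripper's body presses on something with over 40 N, if the wrist force passes 120 N, or if a joint passes its speed limit or range.

## Working session

There is one attempt and no reset: what is moved stays moved. The work goes in short steps, Python scripts to look and compute and a tool call to move; the robot and the scene stay as the last step left them, time stands still between calls to the robot, and variables do not carry over. Pictures are saved under pics/ and viewed, about 12 in all and at most 16, crops included, and the job is handed in when it is done.

Besides the shell and the picture viewer there is one more tool, called after "Emit:" by a JSON object that holds its "method" and its "body", one argument or row to a line. carry_out: Moves the arm, as the interface text tells. Its arguments: {"type":"object","properties":{"motion":{"type":"array"}},"required":["motion"]}

```bash
mkdir -p pics; ls; cat > h.py <<'E'
import numpy as np, cv2
from bench import ctrl
from scipy.spatial.transform import Rotation as R
def snap(cam,name=None):
    im=ctrl.camera(cam)
    if name: cv2.imwrite(f'pics/{name}.png',im)
    return im
def w(cam,p):
    T=np.array(ctrl.camera_params(cam)['pose']);return T[:3,:3]@np.array(p)+T[:3,3]
def ray(cam,u,v,z):
    P=ctrl.camera_params(cam);T=np.array(P['pose']);d=T[:3,:3]@np.linalg.inv(P['mtx'])@[u,v,1];return T[:3,3]+d*(z-T[2,3])/d[2]
def proj(cam,p):
    P=ctrl.camera_params(cam);T=np.array(P['pose']);c=P['mtx']@(T[:3,:3].T@(np.array(p)-T[:3,3]));return c[:2]/c[2]
E
python3 - <<'E'
from h import *
np.set_printoptions(precision=3,suppress=True)
for c in('scene','top'): 
    snap(c,c+'0'); print(c,np.array(ctrl.camera_params(c)['pose']))
    for t in['pepper_mill','oil_bottle','salt_shaker','spice_jar','dropper_bottle','long_caddy','short_caddy','mug_1','lemon_1','onion_1']:
        for o in ctrl.landmark_of(c,t): print(t,round(o['conf'],2),w(c,o['point']),proj(c,w(c,o['point'])).round())
print(ctrl.grip_depth,ctrl.get_obs())
E
```

```text
pics
scene [[-0.561 -0.5    0.66  -0.157]
 [-0.828  0.356 -0.434  0.417]
 [-0.018 -0.79  -0.613  0.618]
 [ 0.     0.     0.     1.   ]]
pepper_mill 0.95 [ 0.509 -0.148 -0.001] [350. 185.]
oil_bottle 0.91 [ 0.474 -0.255  0.005] [385. 177.]
oil_bottle 0.47 [ 0.298 -0.357  0.004] [456. 194.]
salt_shaker 0.69 [ 0.412 -0.346  0.   ] [422. 178.]
dropper_bottle 0.72 [ 0.534 -0.348 -0.002] [394. 160.]
long_caddy 0.78 [0.492 0.337 0.   ] [190. 259.]
short_caddy 0.66 [ 0.515  0.044 -0.002] [293. 208.]
mug_1 0.6 [ 0.688 -0.025 -0.001] [283. 171.]
lemon_1 0.8 [0.666 0.337 0.005] [168. 217.]
onion_1 0.79 [ 0.671  0.171 -0.   ] [226. 196.]
onion_1 0.7 [ 0.415 -0.346 -0.001] [421. 178.]
top [[ 0.015 -0.983  0.184  0.288]
 [-0.999 -0.021 -0.026  0.007]
 [ 0.029 -0.184 -0.982  1.176]
 [ 0.     0.     0.     1.   ]]
pepper_mill 0.55 [ 0.505 -0.15   0.   ] [366. 204.]
oil_bottle 0.88 [ 0.292 -0.363 -0.002] [445. 284.]
oil_bottle 0.71 [ 0.481 -0.258 -0.001] [405. 214.]
salt_shaker 0.58 [ 0.407 -0.351  0.001] [440. 241.]
spice_jar 0.63 [ 0.382 -0.224 -0.002] [393. 250.]
dropper_bottle 0.78 [ 0.536 -0.353  0.001] [439. 194.]
long_caddy 0.58 [0.495 0.33  0.001] [190. 204.]
short_caddy 0.85 [0.511 0.043 0.   ] [295. 200.]
lemon_1 0.8 [ 0.664  0.336 -0.003] [192. 145.]
onion_1 0.87 [ 0.667  0.167 -0.003] [253. 145.]
0.0187 {'time_s': 1.1, 'q': array([ 0.976,  0.181,  1.607,  0.   ,  1.354, -0.206]), 'dq': array([ 0.,  0.,  0., -0.,  0.,  0.]), 'joint_efforts': array([ -0.001, -44.487, -35.167,  -0.   ,   0.001,  -0.   ]), 'eef_pos': array([0.218, 0.532, 0.231]), 'eef_rot': array([ 0.694,  0.137,  0.694, -0.137]), 'wrist_force': array([-0.538,  0.879,  0.38 ]), 'torque': array([-0.002,  0.006, -0.022]), 'opening': 0.9999374830076037}
```

```bash
python3 - <<'E'
import cv2
a=cv2.imread('pics/scene0.png');b=cv2.imread('pics/top0.png')
cv2.imwrite('pics/sc.png',cv2.resize(a[90:290,140:500],(0,0),fx=2.2,fy=2.2,interpolation=3))
cv2.imwrite('pics/tc.png',cv2.resize(b[110:310,130:490],(0,0),fx=2.2,fy=2.2,interpolation=3))
E
```

```text
(no output)
```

View pics/sc.png

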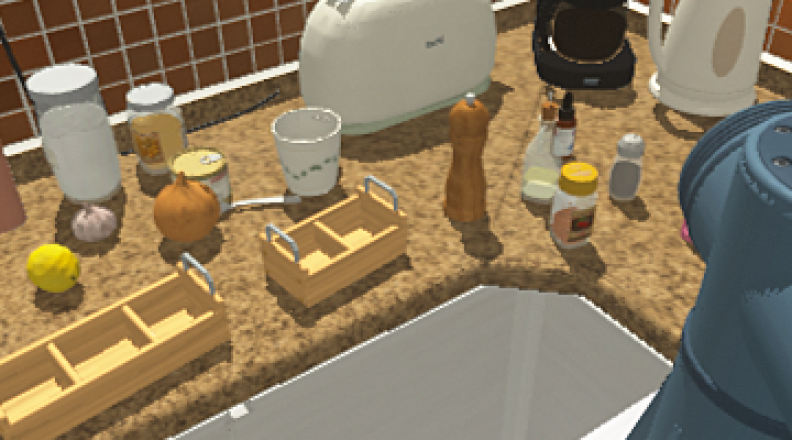

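View pics/tc.png

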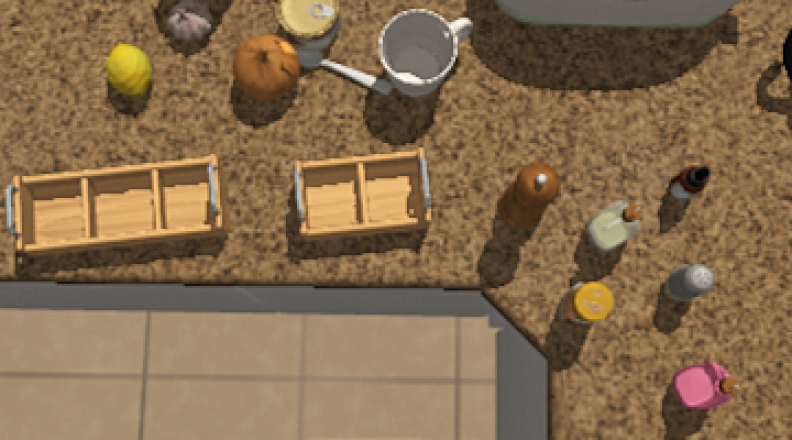

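The clear, corked bottle (scene px 385,177; top px 405,214) fits oil_bottle. The pink one at top px (445,284) is the look-alike and stays put. Next I refine the poses by fitting silhouettes and enlarge the oil bottle and caddies.

```bash
cat > fit.py <<'E'
from h import *
from scipy.optimize import minimize
a=np.linspace(0,2*np.pi,24,endpoint=False)
def cyl(prof): # [(z0,z1,r0,r1)]
    return [np.array([[r*np.cos(t),r*np.sin(t),z] for t in a for r,z in((r0,z0),(r1,z1))]) for z0,z1,r0,r1 in prof]
def box(x,y0,y1,z0,z1): return np.array([[i,j,k] for i in(-x,x) for j in(y0,y1) for k in(z0,z1)])
def cad(L): return [box(.045,-L/2,L/2,0,.046),box(.045,-L/2,-L/2+.008,0,.058),box(.045,L/2-.008,L/2,0,.058)]
M={'pepper_mill':cyl([(0,.122,.029,.029),(.122,.140,.02,.024),(.14,.159,.024,.012),(.159,.17,.006,.006)]),
'salt_shaker':cyl([(0,.045,.022,.022),(.045,.066,.022,.017),(.066,.082,.017,.016),(.082,.09,.016,.008)]),
'spice_jar':cyl([(0,.1,.0225,.0225)]),
'dropper_bottle':cyl([(0,.06,.0165,.0165),(.06,.077,.012,.012),(.077,.102,.0065,.0065)]),
'long_caddy':cad(.24),'short_caddy':cad(.156)}
def draw(c,m,p):
    x,y,t=p;r=np.array([[np.cos(t),-np.sin(t),0],[np.sin(t),np.cos(t),0],[0,0,1]])
    im=np.zeros((1600,2560),np.uint8)
    for part in m:
        uv=np.array([proj(c,r@q+[x,y,0]) for q in part])
        cv2.fillConvexPoly(im,cv2.convexHull((uv*4+1.5).round().astype(np.int32)),1)
    return cv2.resize(im*255,(640,400),interpolation=cv2.INTER_AREA)/255.
def fit(c,name,mask,p0,yaw):
    f=lambda d:1-np.minimum(s:=draw(c,M[name],[p0[0]+d[0]/100,p0[1]+d[1]/100,p0[2]+(d[2]/10 if yaw else 0)]),mask).sum()/np.maximum(s,mask).sum()
    n=3 if yaw else 2
    r=minimize(f,np.zeros(n),method='Nelder-Mead',options=dict(initial_simplex=np.vstack([np.zeros(n),np.eye(n)*.7]),xatol=.02,fatol=1e-4,maxiter=80))
    d=list(r.x)+[0];return [p0[0]+d[0]/100,p0[1]+d[1]/100,p0[2]+(d[2]/10 if yaw else 0)],1-r.fun
E
python3 - <<'E'
from fit import *
G={'pepper_mill':(.507,-.149,0),'salt_shaker':(.41,-.348,0),'spice_jar':(.382,-.224,0),'dropper_bottle':(.535,-.35,0),'long_caddy':(.493,.333,-.05),'short_caddy':(.513,.043,-.08)}
ims={c:snap(c) for c in('top','scene')}
for n,g in G.items():
    for c in ims:
        for o in ctrl.trace(c,n)[:2]:
            m=np.asarray(o['pixels']).astype(float); ys,xs=np.nonzero(m)
            p,i=fit(c,n,m,g,'caddy' in n); print(n,c,round(o['conf'],2),int(m.sum()),[xs.min(),xs.max(),ys.min(),ys.max()],np.round(p,4),'iou',round(i,2))
s=ctrl.get_obs();q=s['eef_rot'];Rm=R.from_quat([q[1],q[2],q[3],q[0]]).as_matrix();print(Rm.round(3))
a=cv2.resize(ims['top'][190:235,385:430],(0,0),fx=8,fy=8,interpolation=2);b=cv2.resize(ims['scene'][125:190,360:425],(0,0),fx=6,fy=6,interpolation=2)
H=max(a.shape[0],b.shape[0]);cv2.imwrite('pics/oil.png',np.hstack([np.pad(i,((0,H-i.shape[0]),(0,6),(0,0))) for i in(a,b)]))
E
```

```text
Traceback (most recent call last):
  File "fit.py", line 23, in fit
    r=minimize(f,np.zeros(n),method='Nelder-Mead',options=dict(initial_simplex=np.vstack([np.zeros(n),np.eye(n)*.7]),xatol=.02,fatol=1e-4,maxiter=80))
  File "fit.py", line 21, in <lambda>
    f=lambda d:1-np.minimum(s:=draw(c,M[name],[p0[0]+d[0]/100,p0[1]+d[1]/100,p0[2]+(d[2]/10 if yaw else 0)]),mask).sum()/np.maximum(s,mask).sum()
                               ~~~~^^^^^^^^^^^^^^^^^^^^^^^^^^^^^^^^^^^^^^^^^^^^^^^^^^^^^^^^^^^^^^^^^^^^^^^^^
  File "fit.py", line 17, in draw
    uv=np.array([proj(c,r@q+[x,y,0]) for q in part])
                 ~~~~^^^^^^^^^^^^^^^
  File "h.py", line 13, in proj
    P=ctrl.camera_params(cam);T=np.array(P['pose']);c=P['mtx']@(T[:3,:3].T@(np.array(p)-T[:3,3]));return c[:2]/c[2]
ValueError: time passes only in moves, steps and waits
```

```bash
cat > h.py <<'E'
import numpy as np, cv2
from functools import lru_cache
from bench import ctrl
from scipy.spatial.transform import Rotation as R
@lru_cache
def cp(cam):
    P=ctrl.camera_params(cam);return np.array(P['mtx']),np.array(P['pose'])
def snap(cam,name=None):
    im=ctrl.camera(cam)
    if name: cv2.imwrite(f'pics/{name}.png',im)
    return im
def w(cam,p):
    T=cp(cam)[1];return T[:3,:3]@np.array(p)+T[:3,3]
def proj(cam,p):
    K,T=cp(cam);c=(np.atleast_2d(p)-T[:3,3])@T[:3,:3]@K.T;return (c[:,:2]/c[:,2:]).squeeze()
E
sed -i 's/uv=np.array(\[.*/uv=proj(c,part@r.T+[x,y,0])/' fit.py
python3 - <<'E'
from fit import *
G={'pepper_mill':(.507,-.149,0),'salt_shaker':(.41,-.348,0),'spice_jar':(.382,-.224,0),'dropper_bottle':(.535,-.35,0),'long_caddy':(.493,.333,-.05),'short_caddy':(.513,.043,-.08)}
ims={c:snap(c) for c in('top','scene')}
for n,g in G.items():
    for c in ims:
        for o in ctrl.trace(c,n)[:2]:
            m=np.asarray(o['pixels']).astype(float); ys,xs=np.nonzero(m)
            p,i=fit(c,n,m,g,'caddy' in n); print(n,c,round(o['conf'],2),int(m.sum()),[xs.min(),xs.max(),ys.min(),ys.max()],np.round(p,4),'iou',round(i,2))
s=ctrl.get_obs();q=s['eef_rot'];Rm=R.from_quat([q[1],q[2],q[3],q[0]]).as_matrix();print(s['time_s'],Rm.round(3))
a=cv2.resize(ims['top'][190:235,385:430],(0,0),fx=8,fy=8,interpolation=2);b=cv2.resize(ims['scene'][125:190,360:425],(0,0),fx=6,fy=6,interpolation=2)
H=max(a.shape[0],b.shape[0]);cv2.imwrite('pics/oil.png',np.hstack([np.pad(i,((0,H-i.shape[0]),(0,6),(0,0))) for i in(a,b)]))
E
```

```text
pepper_mill top 0.68 600 [np.int64(357), np.int64(384), np.int64(183), np.int64(213)] [ 0.5072 -0.1537  0.    ] iou 0.93
pepper_mill top 0.44 392 [np.int64(397), np.int64(421), np.int64(202), np.int64(223)] [ 0.507 -0.149  0.   ] iou 0.0
pepper_mill scene 0.71 915 [np.int64(342), np.int64(362), np.int64(133), np.int64(190)] [ 0.5071 -0.1511  0.    ] iou 0.83
salt_shaker scene 0.65 422 [np.int64(414), np.int64(432), np.int64(150), np.int64(181)] [ 0.4128 -0.3462  0.    ] iou 0.91
spice_jar top 0.72 2096 [np.int64(264), np.int64(325), np.int64(178), np.int64(217)] [ 0.382 -0.224  0.   ] iou 0.0
spice_jar top 0.56 395 [np.int64(385), np.int64(409), np.int64(237), np.int64(257)] [ 0.3835 -0.2211  0.    ] iou 0.92
spice_jar scene 0.92 726 [np.int64(390), np.int64(412), np.int64(163), np.int64(202)] [ 0.3809 -0.2193  0.    ] iou 0.88
spice_jar scene 0.44 1020 [np.int64(264), np.int64(294), np.int64(139), np.int64(179)] [ 0.382 -0.224  0.   ] iou 0.0
dropper_bottle top 0.61 247 [np.int64(434), np.int64(452), np.int64(184), np.int64(200)] [ 0.5362 -0.3544  0.    ] iou 0.87
dropper_bottle top
[... 201 characters left out ...]
 -0.3543  0.    ] iou 0.61
long_caddy top 0.57 3548 [np.int64(132), np.int64(234), np.int64(181), np.int64(226)] [0.493  0.3338 0.1338] iou 0.95
long_caddy scene 0.67 4922 [np.int64(124), np.int64(244), np.int64(205), np.int64(297)] [0.4923 0.3358 0.1319] iou 0.96
long_caddy scene 0.19 673 [np.int64(391), np.int64(411), np.int64(164), np.int64(201)] [ 0.493  0.333 -0.05 ] iou 0.0
short_caddy top 0.95 2149 [np.int64(264), np.int64(326), np.int64(178), np.int64(218)] [0.5129 0.0436 0.1276] iou 0.97
short_caddy scene 0.69 2187 [np.int64(258), np.int64(324), np.int64(171), np.int64(229)] [0.5128 0.0468 0.1153] iou 0.93
1.95 [[-0.     0.379  0.925]
 [-0.     0.925 -0.379]
 [-1.    -0.    -0.   ]]
```

View pics/oil.png

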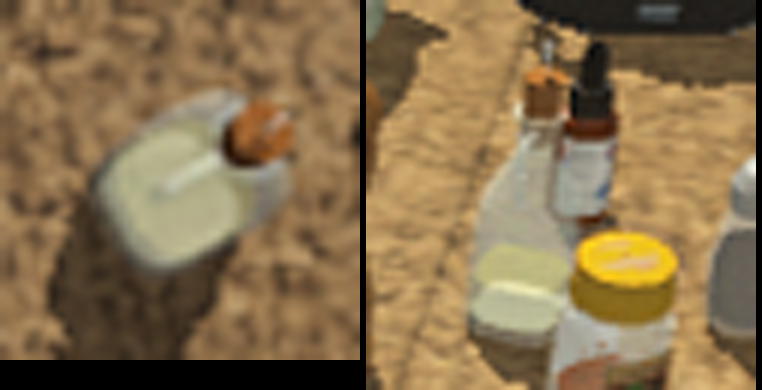

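The crop confirms the oil bottle: clear glass, cork top near top px (418,207) and scene px (390,138). Both caddies are yawed about +7.5°. I'll turn the jaws to the caddy x direction and head for the mill.

Emit:
{"method": "carry_out", "body": {
  "motion": [8.58, 0, 0, 0, 0, 0, -1, 8.58, 0, 0, 0, 0, 0, -1, 8.58, 0, 0, 0, 0, 0, -1, 8.58, 0, 0, 0, 0, 0, -1, 8.58, 0, 0, 0, 0, 0, -1, 8.58, 0, 0, 0, 0, 0, -1, 8.58, 0, 0, 0, 0, 0, -1, 0, 0, 0, 0, 0.0123, 0.0447, -1, 0, 0, 0, 0, 0.0123, 0.0447, -1, 0, 0, 0, 0, 0.0123, 0.0447, -1]
}}

```text
time_s: 2.95
eef_pos: [0.2704, 0.4042, 0.2306]
eef_rot: [0.53, 0.467, 0.531, -0.467]
wrist_force: [0.9, -0.1, -0.4]
opening: 1.001
```

```bash
cat >> h.py <<'E'
def tool(*targets):
    s=ctrl.get_obs();q=s['eef_rot'];Rm=R.from_quat([q[1],q[2],q[3],q[0]]).as_matrix();p=np.array(s['eef_pos'])
    print('t',round(s['time_s'],2),'p',p.round(4),'jaw az',np.degrees(np.arctan2(Rm[1,1],Rm[0,1])).round(2),'down',Rm[:,0].round(3),'F',np.array(s['wrist_force']).round(1),'open',round(s['opening']*85,1))
    for t in targets:
        d=Rm.T@(np.array(t)-p);print('->',t,'shift',d.round(4)); p=np.array(t)
E
python3 - <<'E'
from h import *
def ray(cam,uv,z):
    K,T=cp(cam);d=T[:3,:3]@np.linalg.inv(K)@[*uv,1];return T[:3,3]+d*(z-T[2,3])/d[2]
print(ray('top',(417.2,206.2),.134).round(4),ray('scene',(389.7,138.8),.134).round(4))
tool((.5072,-.152,.231))
E
```

```text
[ 0.4779 -0.2585  0.134 ] [ 0.4719 -0.2508  0.134 ]
t 2.95 p [0.2704 0.4042 0.2306] jaw az 7.31 down [-0.     0.001 -1.   ] F [ 0.9 -0.1 -0.4] open 85.1
-> (0.5072, -0.152, 0.231) shift [-0.0013  0.1641  0.5818]
```

Emit:
{"method": "carry_out", "body": {
  "motion": [0, 0, 0, 0, 0.0126, 0.0448, -1, 0, 0, 0, 0, 0.0126, 0.0448, -1, 0, 0, 0, 0, 0.0126, 0.0448, -1, 0, 0, 0, 0, 0.0126, 0.0448, -1, 0, 0, 0, 0, 0.0126, 0.0448, -1, 0, 0, 0, 0, 0.0126, 0.0448, -1, 0, 0, 0, 0, 0.0126, 0.0448, -1, 0, 0, 0, 0, 0.0126, 0.0448, -1, 0, 0, 0, 0, 0.0126, 0.0448, -1, 0, 0, 0, 0, 0.0126, 0.0448, -1]
}}

```text
time_s: 3.95
eef_pos: [0.4576, -0.0414, 0.2335]
eef_rot: [0.534, 0.47, 0.529, -0.463]
wrist_force: [0.3, -0.3, 0.5]
opening: 1.004
```

Emit:
{"method": "carry_out", "body": {
  "motion": [0, 0, 0, 0, 0.0126, 0.0448, -1, 0, 0, 0, 0, 0.0126, 0.0448, -1, 0, 0, 0, 0, 0.0126, 0.0448, -1, 0, 0, 0, 0, 0, 0, -1]
}}

```text
time_s: 4.35
eef_pos: [0.5153, -0.1816, 0.2344]
eef_rot: [0.534, 0.471, 0.526, -0.465]
wrist_force: [0.7, 0.3, -0.3]
opening: 1.0
```

```bash
python3 - <<'E'
from h import *
tool((.5072,-.152,.231),(.5072,-.152,.115))
E
```

```text
t 4.35 p [ 0.5153 -0.1816  0.2344] jaw az 7.12 down [ 0.014 -0.    -1.   ] F [ 0.7  0.3 -0.3] open 85.0
-> (0.5072, -0.152, 0.231) shift [ 0.0033 -0.0044 -0.0304]
-> (0.5072, -0.152, 0.115) shift [ 0.116  -0.0016 -0.0002]
```

```bash
cat >> h.py <<'E'
def level(az=7.4):
    q=ctrl.get_obs()['eef_rot'];Rm=R.from_quat([q[1],q[2],q[3],q[0]])
    y=np.array([np.cos(np.radians(az)),np.sin(np.radians(az)),0]);x=np.array([0,0,-1.]);T=R.from_matrix(np.c_[x,y,np.cross(x,y)])
    print('turn deg',np.degrees((Rm.inv()*T).as_rotvec()).round(2))
E
python3 -c "
from h import *
level()"
```

```text
turn deg [-0.28  0.11 -0.79]
```

Emit:
{"method": "carry_out", "body": {
  "motion": [0, 0, -0.8, 0.003, -0.0044, -0.0304, -1, 0, 0, 0, 0, 0, 0, -1]
}}

```text
time_s: 4.55
eef_pos: [0.5068, -0.1532, 0.2304]
eef_rot: [0.529, 0.469, 0.529, -0.47]
wrist_force: [-0.1, 0.8, -0.6]
opening: 1.003
```

```bash
python3 - <<'E'
from h import *
tool((.5072,-.152,.231),(.5072,-.152,.115));level()
E
```

```text
t 4.55 p [ 0.5068 -0.1532  0.2304] jaw az 6.86 down [-0.002 -0.001 -1.   ] F [-0.1  0.8 -0.6] open 85.3
-> (0.5072, -0.152, 0.231) shift [-0.0006  0.0005 -0.0012]
-> (0.5072, -0.152, 0.115) shift [ 0.116   0.0002 -0.    ]
turn deg [-0.54  0.02  0.1 ]
```

Good. Descend 0.115 and close.

Emit:
{"method": "carry_out", "body": {
  "motion": [-0.5, 0, 0, 0.029, 0, -0.001, -1, 0, 0, 0, 0.029, 0, 0, -1, 0, 0, 0, 0.029, 0, 0, -1, 0, 0, 0, 0.024, 0, 0, -1, 0, 0, 0, 0, 0, 0, -1, 0, 0, 0, 0, 0, 0, 1, 0, 0, 0, 0, 0, 0, 1, 0, 0, 0, 0, 0, 0, 1, 0, 0, 0, 0, 0, 0, 1, 0, 0, 0, 0, 0, 0, 1]
}}

```text
time_s: 5.55
eef_pos: [0.5108, -0.1524, 0.1241]
eef_rot: [0.537, 0.466, 0.528, -0.465]
wrist_force: [0.5, 0.4, -1.5]
opening: 0.542
```

```bash
python3 - <<'E'
from h import *
tool((.5072,-.152,.255));level()
E
```

```text
t 5.55 p [ 0.5108 -0.1524  0.1241] jaw az 7.7 down [ 0.01  -0.008 -1.   ] F [ 0.5  0.4 -1.5] open 46.1
-> (0.5072, -0.152, 0.255) shift [-0.1309 -0.0023  0.0003]
turn deg [ 0.29  0.51 -0.53]
```

Opening is 46 mm with the TCP 9 mm high, so the pads are above the head's widest point. I'll reopen, lower and regrip.

Emit:
{"method": "carry_out", "body": {
  "motion": [0, 0, 0, 0, 0, 0, 0.2, 0, 0, 0, 0, 0, 0, -0.6, 0, 0, 0, 0, 0, 0, -0.6, 0, 0.3, -0.5, 0.007, -0.002, 0, -0.6, 0, 0, 0, 0.004, 0, 0, -0.6, 0, 0, 0, 0, 0, 0, -0.6, 0, 0, 0, 0, 0, 0, 1, 0, 0, 0, 0, 0, 0, 1, 0, 0, 0, 0, 0, 0, 1, 0, 0, 0, 0, 0, 0, 1]
}}

```text
time_s: 6.55
eef_pos: [0.5095, -0.1532, 0.1135]
eef_rot: [0.534, 0.465, 0.531, -0.466]
wrist_force: [0.4, -0.3, -0.0]
opening: 0.543
```

```bash
python3 - <<'E'
from h import *
tool((.5072,-.152,.255));level()
E
```

```text
t 6.55 p [ 0.5095 -0.1532  0.1135] jaw az 7.68 down [ 0.002 -0.004 -1.   ] F [ 0.4 -0.3 -0. ] open 46.1
-> (0.5072, -0.152, 0.255) shift [-0.1416 -0.0019 -0.0009]
turn deg [ 0.28  0.25 -0.08]
```

Emit:
{"method": "carry_out", "body": {
  "motion": [0, 0, 0, -0.01, 0, 0, 1, 0, 0, 0, -0.03, 0, 0, 1, 0, 0, 0, -0.035, 0, 0, 1, 0, 0, 0, -0.035, 0, 0, 1, 0, 0, 0, -0.02, 0, 0, 1, 0, 0, 0, 0, 0, 0, 1]
}}

```text
time_s: 7.15
eef_pos: [0.5073, -0.1516, 0.248]
eef_rot: [0.532, 0.464, 0.533, -0.466]
wrist_force: [0.4, -0.0, -3.1]
opening: 0.541
```

```bash
python3 - <<'E'
from h import *
snap('scene','lift')
cv2.imwrite('pics/lift.png',cv2.resize(cv2.imread('pics/lift.png')[60:240,240:480],(0,0),fx=2,fy=2))
tool((.4926,.335,.245));level()
E
```

```text
t 7.2 p [ 0.5068 -0.1512  0.2465] jaw az 7.69 down [-0.005 -0.    -1.   ] F [ 0.3 -0.4 -1.9] open 46.3
-> (0.4926, 0.335, 0.245) shift [ 0.0013  0.051  -0.4837]
turn deg [ 0.29 -0.01  0.26]
```

View pics/lift.png

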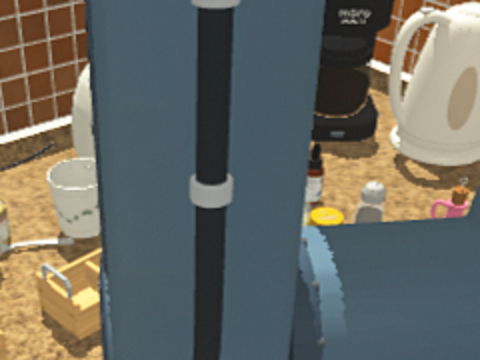

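The arm hides the mill in this view, but the wrist force of −2 to −3 N matches its weight, so it is held. Pink look-alike at crop (455,205) is untouched. Move to the middle bay of the long caddy.

Emit:
{"method": "carry_out", "body": {
  "motion": [0, 0, 0, 0, 0.002, -0.02, 1, 0, 0, 0, 0, 0.005, -0.044, 1, 0, 0, 0, 0, 0.005, -0.046, 1, 0, 0, 0, 0, 0.005, -0.046, 1, 0, 0, 0, 0, 0.005, -0.046, 1, 0, 0, 0, 0, 0.005, -0.046, 1, 0, 0, 0, 0, 0.005, -0.046, 1, 0, 0, 0, 0, 0.005, -0.046, 1, 0, 0, 0, 0, 0.005, -0.044, 1, 0, 0, 0, 0, 0.004, -0.04, 1]
}}

```text
time_s: 8.2
eef_pos: [0.4876, 0.2853, 0.2277]
eef_rot: [0.522, 0.461, 0.537, -0.476]
wrist_force: [1.1, -1.3, -2.1]
opening: 0.544
```

Emit:
{"method": "carry_out", "body": {
  "motion": [0, 0, 0, 0, 0.001, -0.02, 1, 0, 0, 0, 0, 0, 0, 1, 0, 0, 0, 0, 0, 0, 1]
}}

```text
time_s: 8.5
eef_pos: [0.4813, 0.3103, 0.2208]
eef_rot: [0.522, 0.456, 0.541, -0.477]
wrist_force: [0.5, 0.6, -1.5]
opening: 0.548
```

```bash
python3 - <<'E'
from h import *
tool((.4926,.335,.245));level()
E
```

```text
t 8.5 p [0.4813 0.3103 0.2208] jaw az 7.45 down [-0.039 -0.004 -0.999] F [ 0.5  0.6 -1.5] open 46.6
-> (0.4926, 0.335, 0.245) shift [-0.0247  0.0135 -0.023 ]
turn deg [ 0.04 -0.06  2.25]
```

Emit:
{"method": "carry_out", "body": {
  "motion": [0, 0, 2.2, 0, 0.0135, -0.023, 1, 0, 0, 0, 0, 0, 0, 1]
}}

```text
time_s: 8.7
eef_pos: [0.4913, 0.3329, 0.2176]
eef_rot: [0.53, 0.466, 0.531, -0.468]
wrist_force: [0.3, 0.1, -1.8]
opening: 0.545
```

```bash
python3 - <<'E'
from h import *
tool((.4926,.335,.22),(.4926,.335,.1275));level()
im=snap('top');cv2.imwrite('pics/m.png',cv2.resize(im[150:260,100:300],(0,0),fx=3,fy=3))
E
```

```text
t 8.7 p [0.4913 0.3329 0.2176] jaw az 7.31 down [-0.004 -0.001 -1.   ] F [ 0.3  0.1 -1.8] open 46.3
-> (0.4926, 0.335, 0.22) shift [-0.0024  0.0016 -0.0019]
-> (0.4926, 0.335, 0.1275) shift [ 0.0925  0.0003 -0.0001]
turn deg [-0.09  0.05  0.21]
```

View pics/m.png

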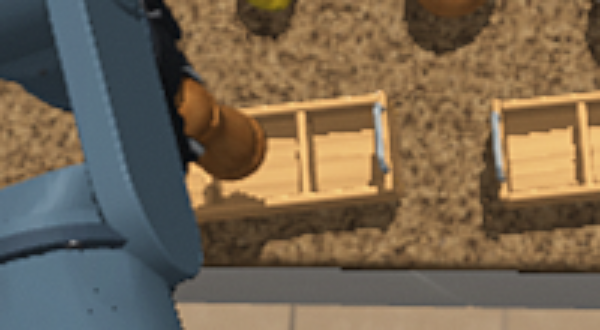

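The view shows the mill vertical, its lean matching perspective, with its foot at crop (240,150) over the middle bay. Lower it.

Emit:
{"method": "carry_out", "body": {
  "motion": [0, 0, 0.2, 0.022, 0.0015, -0.002, 1, 0, 0, 0, 0.024, 0, 0, 1, 0, 0, 0, 0.024, 0, 0, 1, 0, 0, 0, 0.012, 0, 0, 1, 0, 0, 0, 0.004, 0, 0, 1, 0, 0, 0, 0, 0, 0, 1]
}}

```text
time_s: 9.35
eef_pos: [0.4927, 0.3251, 0.128]
eef_rot: [0.529, 0.466, 0.529, -0.472]
wrist_force: [-0.4, 0.3, -2.0]
opening: 0.546
```

```bash
python3 - <<'E'
from h import *
tool((.4926,.335,.1255));level()
E
```

```text
t 9.35 p [0.4927 0.3251 0.128 ] jaw az 6.87 down [-0.005 -0.007 -1.   ] F [-0.4  0.3 -2. ] open 46.4
-> (0.4926, 0.335, 0.1255) shift [ 0.0024  0.0011 -0.0099]
turn deg [-0.53  0.34  0.35]
```

Emit:
{"method": "carry_out", "body": {
  "motion": [-0.4, 0.3, 0.3, 0, 0.001, -0.009, 1, 0, 0, 0, 0, 0, 0, 1, 0, 0, 0, 0, 0, 0, 1]
}}

```text
time_s: 9.65
eef_pos: [0.4945, 0.3352, 0.1309]
eef_rot: [0.531, 0.469, 0.53, -0.466]
wrist_force: [0.3, -0.3, -2.3]
opening: 0.541
```

```bash
python3 - <<'E'
from h import *
tool((.4926,.335,.1255));level()
E
```

```text
t 9.65 p [0.4945 0.3352 0.1309] jaw az 7.27 down [ 0.004  0.002 -1.   ] F [ 0.3 -0.3 -2.3] open 46.0
-> (0.4926, 0.335, 0.1255) shift [ 0.0054 -0.0019 -0.    ]
turn deg [-0.13 -0.06 -0.22]
```

Emit:
{"method": "carry_out", "body": {
  "motion": [0, 0, 0, 0.003, -0.001, 0, 1, 0, 0, 0, 0.002, 0, 0, 1, 0, 0, 0, 0.002, 0, 0, 1, 0, 0, 0, 0, 0, 0, 1]
}}

```text
time_s: 10.05
eef_pos: [0.4945, 0.3362, 0.1257]
eef_rot: [0.532, 0.47, 0.53, -0.464]
wrist_force: [-0.8, -0.1, -1.0]
opening: 0.544
```

```bash
python3 - <<'E'
from h import *
tool((.4926,.335,.1255));level()
E
```

```text
t 10.05 p [0.4945 0.3362 0.1257] jaw az 7.33 down [ 0.007  0.003 -1.   ] F [-0.8 -0.1 -1. ] open 46.2
-> (0.4926, 0.335, 0.1255) shift [ 0.0002 -0.0021  0.0009]
turn deg [-0.07 -0.12 -0.44]
```

Emit:
{"method": "carry_out", "body": {
  "motion": [0, 0, 0, 0.0005, 0, 0, 0.3, 0, 0, 0, 0, 0, 0, -0.3, 0, 0, 0, 0, 0, 0, -0.8, 0, 0, 0, 0, 0, 0, -0.8, 0, 0, 0, 0, 0, 0, -0.8, 0, 0, 0, -0.03, 0, 0, -0.8, 0, 0, 0, -0.035, 0, 0, -0.8, 0, 0, 0, -0.035, 0, 0, -0.8, 0, 0, 0, -0.02, 0, 0, -0.8, 0, 0, 0, 0, 0, 0, -0.8]
}}

```text
time_s: 11.05
eef_pos: [0.4933, 0.3352, 0.2483]
eef_rot: [0.532, 0.469, 0.53, -0.465]
wrist_force: [0.8, 0.1, -0.5]
opening: 0.901
```

```bash
python3 - <<'E'
from h import *
tool((.476,-.256,.25));level()
E
```

```text
t 11.05 p [0.4933 0.3352 0.2483] jaw az 7.31 down [ 0.005  0.002 -1.   ] F [ 0.8  0.1 -0.5] open 76.6
-> (0.476, -0.256, 0.25) shift [-0.0029 -0.0923  0.5842]
turn deg [-0.09 -0.07 -0.32]
```

Emit:
{"method": "carry_out", "body": {
  "motion": [0, 0, -0.3, 0, -0.003, 0.02, -1, 0, 0, 0, 0, -0.006, 0.04, -1, 0, 0, 0, 0, -0.0076, 0.048, -1, 0, 0, 0, 0, -0.0076, 0.048, -1, 0, 0, 0, 0, -0.0076, 0.048, -1, 0, 0, 0, 0, -0.006, 0.04, -1, 0, 0, 0, 0, -0.003, 0.02, -1, 0, 0, 0, 0, 0, 0, -1]
}}

```text
time_s: 11.85
eef_pos: [0.4824, 0.0599, 0.2374]
eef_rot: [0.529, 0.465, 0.534, -0.468]
wrist_force: [0.5, 0.3, 0.5]
opening: 1.001
```

```bash
python3 - <<'E'
from h import *
np.set_printoptions(precision=4,suppress=True)
tool((.476,-.256,.25));level()
im=snap('top')
for c in('top','scene'):
    if c=='scene': snap(c)
    for n in('oil_bottle','pepper_mill'):
        for o in ctrl.landmark_of(c,n): print(c,n,round(o['conf'],2),w(c,o['point']))
a=cv2.resize(im[170:240,110:250],(0,0),fx=4,fy=4);b=cv2.resize(im[185:255,370:440],(0,0),fx=4,fy=4)
cv2.imwrite('pics/m2.png',cv2.resize(np.hstack([a,b]),(800,267)))
E
```

```text
t 11.85 p [0.4824 0.0599 0.2374] jaw az 7.51 down [-0.009  0.001 -1.   ] F [0.5 0.3 0.5] open 85.1
-> (0.476, -0.256, 0.25) shift [-0.013  -0.0477  0.3123]
turn deg [ 0.11 -0.15  0.48]
top oil_bottle 0.91 [ 0.4801 -0.2556  0.0024]
top oil_bottle 0.73 [ 0.2953 -0.362  -0.0028]
top pepper_mill 0.92 [0.4936 0.3396 0.0091]
scene pepper_mill 0.81 [0.4973 0.339  0.0067]
```

View pics/m2.png

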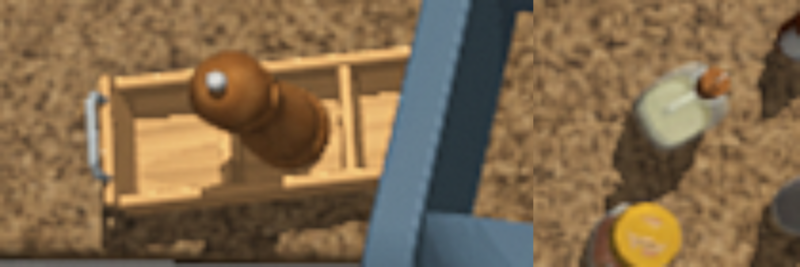

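Mill stands upright in the middle bay (crop 260,110). Oil bottle still at crop (680,110). On to the oil bottle.

Emit:
{"method": "carry_out", "body": {
  "motion": [0, 0, 0.5, 0, -0.003, 0.02, -1, 0, 0, 0, 0, -0.007, 0.044, -1, 0, 0, 0, 0, -0.007, 0.046, -1, 0, 0, 0, 0, -0.007, 0.046, -1, 0, 0, 0, 0, -0.007, 0.046, -1, 0, 0, 0, 0, -0.007, 0.044, -1, 0, 0, 0, 0, -0.005, 0.03, -1, 0, 0, 0, 0, -0.002, 0.01, -1, 0, 0, 0, 0, 0, 0, -1]
}}

```text
time_s: 13.05
eef_pos: [0.4836, -0.2262, 0.2376]
eef_rot: [0.538, 0.461, 0.537, -0.457]
wrist_force: [0.1, 0.9, 0.6]
opening: 1.003
```

```bash
python3 - <<'E'
from h import *
tool((.4765,-.256,.23),(.4765,-.256,.104));level()
E
```

```text
t 13.05 p [ 0.4836 -0.2262  0.2376] jaw az 9.05 down [ 0.006  0.004 -1.   ] F [0.1 0.9 0.6] open 85.3
-> (0.4765, -0.256, 0.23) shift [ 0.0074 -0.0117  0.0283]
-> (0.4765, -0.256, 0.104) shift [ 0.126  -0.0008  0.0004]
turn deg [ 1.65 -0.2  -0.35]
```

Emit:
{"method": "carry_out", "body": {
  "motion": [1.6, -0.2, -0.3, 0, -0.0117, 0.0283, -0.5, 0, 0, 0, 0, 0, 0, -0.5]
}}

```text
time_s: 13.25
eef_pos: [0.4774, -0.253, 0.2372]
eef_rot: [0.532, 0.466, 0.532, -0.465]
wrist_force: [0.2, -0.3, -0.0]
opening: 0.754
```

```bash
python3 - <<'E'
from h import *
tool((.4765,-.256,.23),(.4765,-.256,.104));level()
E
```

```text
t 13.25 p [ 0.4774 -0.253   0.2372] jaw az 7.62 down [ 0.001  0.001 -1.   ] F [ 0.2 -0.3 -0. ] open 64.1
-> (0.4765, -0.256, 0.23) shift [ 0.0071 -0.0013  0.0028]
-> (0.4765, -0.256, 0.104) shift [ 1.26e-01 -1.00e-04  2.00e-04]
turn deg [ 0.22 -0.08 -0.05]
```

Emit:
{"method": "carry_out", "body": {
  "motion": [0, 0, 0, 0.03, -0.001, 0.003, -0.5, 0, 0, 0, 0.03, 0, 0, -0.5, 0, 0, 0, 0.03, 0, 0, -0.5, 0, 0, 0, 0.015, 0, 0, -0.5, 0, 0, 0, 0, 0, 0, -0.5]
}}

```text
time_s: 13.75
eef_pos: [0.4809, -0.2456, 0.1306]
eef_rot: [0.535, 0.465, 0.534, -0.461]
wrist_force: [-0.8, 0.1, -0.6]
opening: 0.75
```

```bash
python3 - <<'E'
from h import *
tool((.4765,-.256,.104));level()
im=snap('scene');cv2.imwrite('pics/o2.png',cv2.resize(im[80:220,320:460],(0,0),fx=4,fy=4))
E
```

```text
t 13.75 p [ 0.4809 -0.2456  0.1306] jaw az 8.22 down [ 0.004  0.003 -1.   ] F [-0.8  0.1 -0.6] open 63.8
-> (0.4765, -0.256, 0.104) shift [ 0.0265 -0.0059  0.0098]
turn deg [ 0.82 -0.14 -0.27]
```

View pics/o2.png

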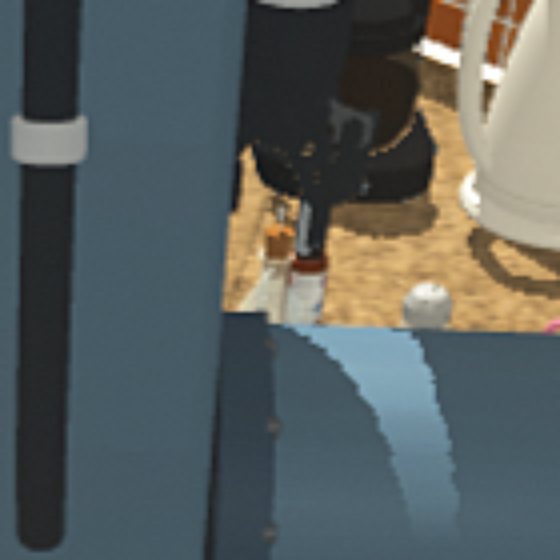

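Emit:
{"method": "carry_out", "body": {
  "motion": [0.8, 0, -0.2, 0, -0.006, 0.0098, -0.5, 0, 0, 0, 0, 0, 0, -0.5]
}}

```text
time_s: 14.0
eef_pos: [0.4781, -0.2559, 0.1338]
eef_rot: [0.533, 0.467, 0.531, -0.465]
wrist_force: [-0.2, -0.2, 1.0]
opening: 0.749
```

```bash
python3 - <<'E'
from h import *
tool((.4765,-.256,.104));level()
snap('top')
print([(round(o['conf'],2),w('top',o['point']).round(4)) for o in ctrl.landmark_of('top','oil_bottle')])
E
```

```text
t 14.0 p [ 0.4781 -0.2559  0.1338] jaw az 7.55 down [ 0.004  0.    -1.   ] F [-0.2 -0.2  1. ] open 63.7
-> (0.4765, -0.256, 0.104) shift [ 0.0298 -0.0017 -0.0002]
turn deg [ 0.15  0.02 -0.22]
[(0.71, array([ 0.292 , -0.3619, -0.0044]))]
```

Emit:
{"method": "carry_out", "body": {
  "motion": [0, 0, -0.2, 0.01, -0.002, 0.0005, -0.5, 0, 0, 0, 0.01, 0, 0.001, -0.5, 0, 0, 0, 0.009, 0, 0.001, -0.5, 0, 0, 0, 0.003, 0, 0, -0.5, 0, 0, 0, 0, 0, 0, -0.5]
}}

```text
time_s: 14.6
eef_pos: [0.4768, -0.2592, 0.0998]
eef_rot: [0.532, 0.466, 0.531, -0.466]
wrist_force: [0.1, 0.4, 0.1]
opening: 0.745
```

```bash
python3 - <<'E'
from h import *
tool((.4765,-.256,.103));level()
E
```

```text
t 14.6 p [ 0.4768 -0.2592  0.0998] jaw az 7.49 down [ 0.002 -0.001 -1.   ] F [0.1 0.4 0.1] open 63.3
-> (0.4765, -0.256, 0.103) shift [-0.0032  0.0002 -0.0032]
turn deg [ 0.09  0.07 -0.1 ]
```

Emit:
{"method": "carry_out", "body": {
  "motion": [0, 0, 0, -0.004, 0, -0.003, -0.5, 0, 0, 0, 0, 0, 0, -0.2, 0, 0, 0, 0, 0, 0, 0.2, 0, 0, 0, 0, 0, 0, 1, 0, 0, 0, 0, 0, 0, 1, 0, 0, 0, 0, 0, 0, 1, 0, 0, 0, 0, 0, 0, 1, 0, 0, 0, 0, 0, 0, 1]
}}

```text
time_s: 15.4
eef_pos: [0.4769, -0.2561, 0.1049]
eef_rot: [0.533, 0.466, 0.53, -0.466]
wrist_force: [-0.0, -0.8, -0.4]
opening: 0.293
```

```bash
python3 - <<'E'
from h import *
tool((.4765,-.256,.103));level()
E
```

```text
t 15.4 p [ 0.4769 -0.2561  0.1049] jaw az 7.5 down [ 0.003 -0.002 -1.   ] F [-0.  -0.8 -0.4] open 24.9
-> (0.4765, -0.256, 0.103) shift [ 0.0019 -0.0004 -0.0001]
turn deg [ 0.1   0.12 -0.17]
```

Emit:
{"method": "carry_out", "body": {
  "motion": [0, 0, 0, 0, 0, 0, 1, 0, 0, 0, 0, 0, 0, 1, 0, 0, 0, 0, 0, 0, 1]
}}

```text
time_s: 15.7
eef_pos: [0.4769, -0.2561, 0.1049]
eef_rot: [0.533, 0.467, 0.53, -0.466]
wrist_force: [0.6, -0.5, -1.0]
opening: 0.292
```

```bash
python3 - <<'E'
from h import *
tool((.4765,-.256,.103));level()
E
```

```text
t 15.7 p [ 0.4769 -0.2561  0.1049] jaw az 7.5 down [ 0.003 -0.002 -1.   ] F [ 0.6 -0.5 -1. ] open 24.9
-> (0.4765, -0.256, 0.103) shift [ 0.0019 -0.0004 -0.0002]
turn deg [ 0.1   0.12 -0.17]
```

Emit:
{"method": "carry_out", "body": {
  "motion": [0, 0, 0, -0.01, 0, 0, 1, 0, 0, 0, -0.02, 0, 0, 1, 0, 0, 0, 0, 0, 0, 1]
}}

```text
time_s: 16.0
eef_pos: [0.4758, -0.2554, 0.1353]
eef_rot: [0.532, 0.466, 0.532, -0.466]
wrist_force: [0.9, -0.5, -2.8]
opening: 0.29
```

```bash
python3 - <<'E'
from h import *
tool((.503,.2567,.25));level()
im=snap('top');im2=snap('scene')
cv2.imwrite('pics/o3.png',np.hstack([cv2.resize(im[170:250,360:440],(400,400)),cv2.resize(im2[110:190,350:430],(400,400))]))
E
```

```text
t 16.0 p [ 0.4758 -0.2554  0.1353] jaw az 7.5 down [ 0.001  0.    -1.   ] F [ 0.9 -0.5 -2.8] open 24.7
-> (0.503, 0.2567, 0.25) shift [-0.1145  0.0938 -0.5042]
turn deg [ 0.1  -0.02 -0.03]
```

View pics/o3.png

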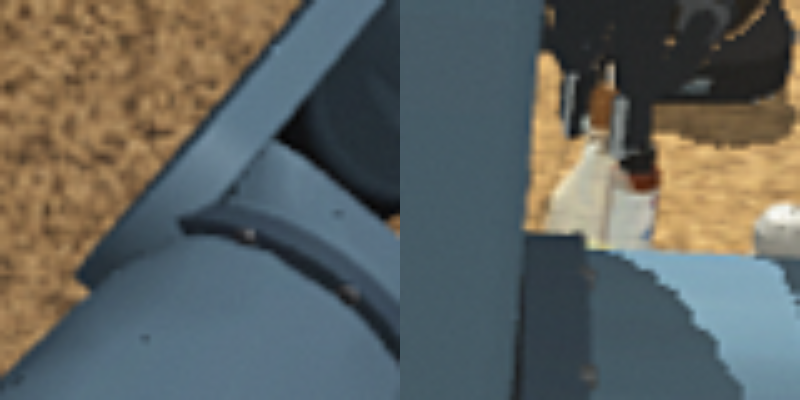

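The bottle is held by its neck between the fingers (right panel 600,110), upright, and the weight reads right. Carry it to the near end bay.

Emit:
{"method": "carry_out", "body": {
  "motion": [0, 0, 0, -0.03, 0, 0, 1, 0, 0, 0, -0.04, 0, 0, 1, 0, 0, 0, -0.035, 0.002, -0.01, 1, 0, 0, 0, -0.01, 0.004, -0.025, 1, 0, 0, 0, -0.003, 0.008, -0.04, 1, 0, 0, 0, -0.003, 0.008, -0.044, 1, 0, 0, 0, -0.002, 0.008, -0.044, 1, 0, 0, 0, -0.002, 0.008, -0.044, 1, 0, 0, 0, -0.002, 0.008, -0.044, 1, 0, 0, 0, -0.002, 0.008, -0.044, 1]
}}

```text
time_s: 17.1
eef_pos: [0.4864, 0.0515, 0.2583]
eef_rot: [0.522, 0.469, 0.535, -0.47]
wrist_force: [1.1, -0.6, -1.7]
opening: 0.297
```

Emit:
{"method": "carry_out", "body": {
  "motion": [0, 0, 0, -0.002, 0.008, -0.044, 1, 0, 0, 0, -0.002, 0.008, -0.044, 1, 0, 0, 0, -0.002, 0.008, -0.04, 1, 0, 0, 0, 0, 0.004, -0.02, 1, 0, 0, 0, 0, 0, 0, 1]
}}

```text
time_s: 17.6
eef_pos: [0.4927, 0.2135, 0.2607]
eef_rot: [0.522, 0.466, 0.539, -0.47]
wrist_force: [0.4, 0.0, -2.4]
opening: 0.288
```

```bash
python3 - <<'E'
from h import *
tool((.503,.2567,.23),(.503,.2567,.119));level()
E
```

```text
t 17.6 p [0.4927 0.2135 0.2607] jaw az 7.18 down [-0.023  0.012 -1.   ] F [ 0.4  0.  -2.4] open 24.5
-> (0.503, 0.2567, 0.23) shift [ 0.0309  0.0162 -0.0411]
-> (0.503, 0.2567, 0.119) shift [0.111  0.0023 0.0016]
turn deg [-0.23 -0.83  1.2 ]
```

Emit:
{"method": "carry_out", "body": {
  "motion": [-0.2, -0.8, 1.2, 0, 0.012, -0.03, 1, 0, 0, 0, 0, 0.004, -0.011, 1, 0, 0, 0, 0, 0, 0, 1]
}}

```text
time_s: 17.9
eef_pos: [0.5025, 0.2556, 0.2575]
eef_rot: [0.531, 0.465, 0.532, -0.469]
wrist_force: [-0.1, -0.5, -3.7]
opening: 0.292
```

```bash
python3 - <<'E'
from h import *
tool((.503,.2567,.26),(.503,.2567,.119));level()
im=snap('top');cv2.imwrite('pics/o4.png',cv2.resize(im[150:250,110:270],(0,0),fx=4,fy=4))
E
```

```text
t 17.9 p [0.5025 0.2556 0.2575] jaw az 7.39 down [-0.004 -0.003 -1.   ] F [-0.1 -0.5 -3.7] open 24.8
-> (0.503, 0.2567, 0.26) shift [-0.0026  0.0006 -0.0011]
-> (0.503, 0.2567, 0.119) shift [ 0.141   0.0007 -0.0003]
turn deg [-0.01  0.13  0.27]
```

View pics/o4.png

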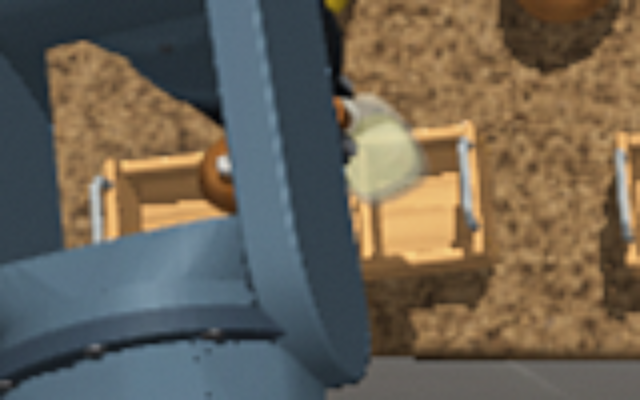

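The bottle hangs upright over the near bay (crop 385,155; displaced by its height). Lower it in stages.

Emit:
{"method": "carry_out", "body": {
  "motion": [0, 0, 0.2, 0.02, 0.0005, -0.001, 1, 0, 0, 0, 0.022, 0, -0.002, 1, 0, 0, 0, 0.022, 0, -0.002, 1, 0, 0, 0, 0.012, 0, -0.001, 1, 0, 0, 0, 0, 0, 0, 1]
}}

```text
time_s: 18.45
eef_pos: [0.5024, 0.2539, 0.1787]
eef_rot: [0.53, 0.467, 0.529, -0.47]
wrist_force: [-0.0, 0.5, -3.6]
opening: 0.298
```

```bash
python3 - <<'E'
from h import *
tool((.503,.2567,.119));level()
E
```

```text
t 18.45 p [0.5024 0.2539 0.1787] jaw az 7.03 down [-0.002 -0.005 -1.   ] F [-0.   0.5 -3.6] open 25.3
-> (0.503, 0.2567, 0.119) shift [ 0.0597  0.0011 -0.003 ]
turn deg [-0.37  0.27  0.17]
```

Emit:
{"method": "carry_out", "body": {
  "motion": [-0.3, 0.2, 0.1, 0.012, 0.001, -0.004, 1, 0, 0, 0, 0.015, 0, -0.001, 1, 0, 0, 0, 0.015, 0, -0.001, 1, 0, 0, 0, 0.008, 0, -0.001, 1, 0, 0, 0, 0, 0, 0, 1, 0, 0, 0, 0, 0, 0, 1]
}}

```text
time_s: 19.05
eef_pos: [0.5047, 0.2604, 0.1275]
eef_rot: [0.532, 0.468, 0.53, -0.467]
wrist_force: [-0.5, 0.7, -2.7]
opening: 0.289
```

```bash
python3 - <<'E'
from h import *
tool((.503,.2567,.117));level()
E
```

```text
t 19.05 p [0.5047 0.2604 0.1275] jaw az 7.28 down [ 0.003 -0.    -1.   ] F [-0.5  0.7 -2.7] open 24.5
-> (0.503, 0.2567, 0.117) shift [ 0.0105 -0.0022  0.0034]
turn deg [-0.12  0.05 -0.17]
```

Emit:
{"method": "carry_out", "body": {
  "motion": [0, 0, -0.1, 0.004, -0.002, 0.003, 1, 0, 0, 0, 0.003, 0, 0, 1, 0, 0, 0, 0.002, 0, 0, 1, 0, 0, 0, 0.002, 0, 0, 1, 0, 0, 0, 0, 0, 0, 1]
}}

```text
time_s: 19.55
eef_pos: [0.5044, 0.2572, 0.1176]
eef_rot: [0.532, 0.468, 0.53, -0.466]
wrist_force: [0.1, -0.2, -3.3]
opening: 0.297
```

```bash
python3 - <<'E'
from h import *
tool((.503,.2567,.117));level()
E
```

```text
t 19.55 p [0.5044 0.2572 0.1176] jaw az 7.29 down [ 0.005  0.    -1.   ] F [ 0.1 -0.2 -3.3] open 25.2
-> (0.503, 0.2567, 0.117) shift [ 0.0006 -0.0015  0.0003]
turn deg [-0.11  0.02 -0.28]
```

Just above the floor; 2 more mm down, release, rise.

Emit:
{"method": "carry_out", "body": {
  "motion": [0, 0, 0, 0.0015, 0, 0, 1, 0, 0, 0, 0.0015, 0, 0, 1, 0, 0, 0, 0, 0, 0, 1]
}}

```text
time_s: 19.85
eef_pos: [0.5061, 0.2578, 0.1171]
eef_rot: [0.533, 0.47, 0.529, -0.465]
wrist_force: [-0.1, 0.0, -3.8]
opening: 0.294
```

Emit:
{"method": "carry_out", "body": {
  "motion": [0, 0, 0, 0, 0, 0, 0.3, 0, 0, 0, 0, 0, 0, 0, 0, 0, 0, 0, 0, 0, -0.4, 0, 0, 0, 0, 0, 0, -0.4, 0, 0, 0, 0, 0, 0, -0.4, 0, 0, 0, -0.02, 0, 0, -0.4, 0, 0, 0, -0.035, 0, 0, -0.4, 0, 0, 0, -0.04, 0, 0, -0.4, 0, 0, 0, -0.03, 0, 0, -0.4, 0, 0, 0, 0, 0, 0, -0.4]
}}

```text
time_s: 20.85
eef_pos: [0.5045, 0.2574, 0.2454]
eef_rot: [0.532, 0.469, 0.529, -0.466]
wrist_force: [-0.0, 0.9, -0.0]
opening: 0.697
```

```bash
python3 - <<'E'
from h import *
tool((.412,-.347,.23));level()
E
```

```text
t 20.85 p [0.5045 0.2574 0.2454] jaw az 7.29 down [ 0.006  0.001 -1.   ] F [-0.   0.9 -0. ] open 59.2
-> (0.412, -0.347, 0.23) shift [ 0.0144 -0.1685  0.5878]
turn deg [-0.11  0.01 -0.37]
```

Emit:
{"method": "carry_out", "body": {
  "motion": [0, 0, -0.3, 0, -0.006, 0.02, -1, 0, 0, 0, 0, -0.012, 0.04, -1, 0, 0, 0, 0, -0.0135, 0.047, -1, 0, 0, 0, 0, -0.0135, 0.047, -1, 0, 0, 0, 0, -0.0135, 0.047, -1, 0, 0, 0, 0, -0.0135, 0.047, -1, 0, 0, 0, 0, -0.009, 0.03, -1, 0, 0, 0, 0, 0, 0, -1]
}}

```text
time_s: 21.65
eef_pos: [0.4565, -0.0363, 0.2409]
eef_rot: [0.532, 0.466, 0.532, -0.466]
wrist_force: [0.2, 0.8, -0.2]
opening: 1.003
```

```bash
python3 - <<'E'
from fit import *
tool((.412,-.347,.23));level()
im=snap('top')
for n in('oil_bottle','salt_shaker','dropper_bottle','pepper_mill'):
    for o in ctrl.landmark_of('top',n): print(n,round(o['conf'],2),w('top',o['point']).round(4))
for o in ctrl.trace('top','salt_shaker')[:2]: print(fit('top','salt_shaker',np.asarray(o['pixels']).astype(float),(.411,-.348,0),0))
cv2.imwrite('pics/o5.png',np.hstack([cv2.resize(im[160:240,110:240],(585,360)),cv2.resize(im[205:255,415:465],(200,360))]))
E
```

```text
t 21.65 p [ 0.4565 -0.0363  0.2409] jaw az 7.58 down [ 0.     0.001 -1.   ] F [ 0.2  0.8 -0.2] open 85.2
-> (0.412, -0.347, 0.23) shift [ 0.0106 -0.0851  0.3021]
turn deg [ 0.18 -0.06 -0.01]
oil_bottle 0.77 [0.5092 0.2536 0.0097]
oil_bottle 0.71 [ 0.2938 -0.363   0.0009]
salt_shaker 0.86 [ 0.4072 -0.3514 -0.0018]
dropper_bottle 0.71 [ 5.341e-01 -3.519e-01 -2.000e-04]
dropper_bottle 0.16 [0.6679 0.1668 0.0032]
pepper_mill 0.56 [0.4913 0.3388 0.0092]
([np.float64(0.411), np.float64(-0.348), 0], np.float64(0.0))
([np.float64(0.41261266499757765), np.float64(-0.35101844879984856), 0], np.float64(0.8779876139119788))
```

View pics/o5.png

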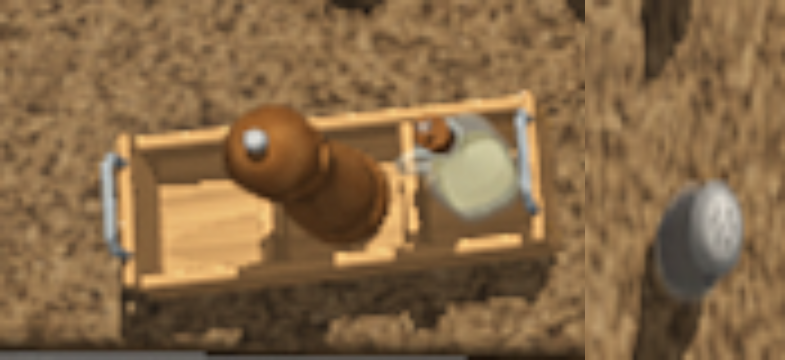

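Oil stands in the near bay (crop 465,170), mill in the middle bay. On to the salt shaker at about (0.4115, −0.350).

Emit:
{"method": "carry_out", "body": {
  "motion": [0, 0, 0, 0, -0.006, 0.02, -1, 0, 0, 0, 0, -0.012, 0.042, -1, 0, 0, 0, 0, -0.0135, 0.047, -1, 0, 0, 0, 0, -0.0135, 0.047, -1, 0, 0, 0, 0, -0.0135, 0.047, -1, 0, 0, 0, 0, -0.012, 0.042, -1, 0, 0, 0, 0, -0.009, 0.03, -1, 0, 0, 0, 0, -0.004, 0.012, -1, 0, 0, 0, 0, 0, 0, -1]
}}

```text
time_s: 22.85
eef_pos: [0.4218, -0.3281, 0.2399]
eef_rot: [0.539, 0.459, 0.539, -0.456]
wrist_force: [-0.0, 0.3, 0.6]
opening: 1.0
```

```bash
python3 - <<'E'
from h import *
tool((.4115,-.350,.24));level()
E
```

```text
t 22.85 p [ 0.4218 -0.3281  0.2399] jaw az 9.36 down [ 0.003  0.004 -1.   ] F [-0.   0.3  0.6] open 85.0
-> (0.4115, -0.35, 0.24) shift [-0.0002 -0.0138  0.02  ]
turn deg [ 1.96 -0.18 -0.22]
```

Emit:
{"method": "carry_out", "body": {
  "motion": [1.9, -0.2, -0.2, 0, -0.0138, 0.02, -0.7, 0, 0, 0, 0.02, 0, 0.001, -0.7, 0, 0, 0, 0.03, 0, 0.002, -0.7, 0, 0, 0, 0.03, 0, 0.002, -0.7, 0, 0, 0, 0.02, 0, 0.001, -0.7, 0, 0, 0, 0, 0, 0, -0.7]
}}

```text
time_s: 23.45
eef_pos: [0.4183, -0.3453, 0.1379]
eef_rot: [0.535, 0.464, 0.534, -0.462]
wrist_force: [-0.5, 0.2, -0.3]
opening: 0.852
```

```bash
python3 - <<'E'
from h import *
tool((.4115,-.350,.061));level()
E
```

```text
t 23.45 p [ 0.4183 -0.3453  0.1379] jaw az 8.11 down [ 0.003  0.002 -1.   ] F [-0.5  0.2 -0.3] open 72.4
-> (0.4115, -0.35, 0.061) shift [ 0.0769 -0.0077  0.0038]
turn deg [ 0.71 -0.06 -0.18]
```

Emit:
{"method": "carry_out", "body": {
  "motion": [0.7, 0, -0.2, 0, -0.0077, 0.004, -0.7, 0, 0, 0, 0, 0, 0, -0.7, 0, 0, 0, 0.018, -0.001, 0.001, -0.7, 0, 0, 0, 0.02, -0.001, 0.001, -0.7, 0, 0, 0, 0.018, -0.001, 0.001, -0.7, 0, 0, 0, 0.01, 0, 0, -0.7, 0, 0, 0, 0, 0, 0, -0.7]
}}

```text
time_s: 24.15
eef_pos: [0.4142, -0.3554, 0.0801]
eef_rot: [0.537, 0.465, 0.527, -0.466]
wrist_force: [0.7, 0.4, 0.6]
opening: 0.852
```

```bash
python3 - <<'E'
from h import *
tool((.4115,-.350,.061));level()
E
```

```text
t 24.15 p [ 0.4142 -0.3554  0.0801] jaw az 7.63 down [ 0.009 -0.011 -1.   ] F [0.7 0.4 0.6] open 72.4
-> (0.4115, -0.35, 0.061) shift [ 0.019  -0.0021 -0.006 ]
turn deg [ 0.22  0.67 -0.43]
```

Emit:
{"method": "carry_out", "body": {
  "motion": [0.2, 0.6, -0.4, 0.005, -0.002, -0.006, -0.7, 0, 0, 0, 0.008, 0, 0, -0.7, 0, 0, 0, 0.006, 0, 0, -0.7, 0, 0, 0, 0, 0, 0, -0.7]
}}

```text
time_s: 24.55
eef_pos: [0.4129, -0.3508, 0.0629]
eef_rot: [0.533, 0.466, 0.529, -0.467]
wrist_force: [0.3, 0.2, -0.6]
opening: 0.851
```

```bash
python3 - <<'E'
from h import *
tool((.4115,-.350,.061));level()
E
```

```text
t 24.55 p [ 0.4129 -0.3508  0.0629] jaw az 7.42 down [ 0.003 -0.004 -1.   ] F [ 0.3  0.2 -0.6] open 72.3
-> (0.4115, -0.35, 0.061) shift [ 0.0019 -0.0013 -0.001 ]
turn deg [ 0.02  0.27 -0.15]
```

Emit:
{"method": "carry_out", "body": {
  "motion": [0, 0.2, -0.1, 0.003, -0.001, -0.001, -0.7, 0, 0, 0, 0, 0, 0, -0.3, 0, 0, 0, 0, 0, 0, 0, 0, 0, 0, 0, 0, 0, 0.3, 0, 0, 0, 0, 0, 0, 1, 0, 0, 0, 0, 0, 0, 1, 0, 0, 0, 0, 0, 0, 1, 0, 0, 0, 0, 0, 0, 1]
}}

```text
time_s: 25.35
eef_pos: [0.412, -0.3504, 0.0603]
eef_rot: [0.532, 0.467, 0.53, -0.467]
wrist_force: [-0.8, 0.1, 0.3]
opening: 0.37
```

Emit:
{"method": "carry_out", "body": {
  "motion": [0, 0, 0, -0.01, 0, 0, 1, 0, 0, 0, -0.02, 0, 0, 1, 0, 0, 0, 0, 0, 0, 1]
}}

```text
time_s: 25.65
eef_pos: [0.4117, -0.35, 0.0914]
eef_rot: [0.532, 0.467, 0.531, -0.467]
wrist_force: [0.7, -1.1, -1.2]
opening: 0.369
```

```bash
python3 - <<'E'
from h import *
tool((.482,.4133,.30));level()
E
```

```text
t 25.65 p [ 0.4117 -0.35    0.0914] jaw az 7.41 down [ 0.001 -0.    -1.   ] F [ 0.7 -1.1 -1.2] open 31.3
-> (0.482, 0.4133, 0.3) shift [-0.2088  0.1683 -0.7477]
turn deg [ 0.01  0.03 -0.03]
```

Held (31 mm, ~1 N). Lift high (to clear the mill) and travel.

Emit:
{"method": "carry_out", "body": {
  "motion": [0, 0, 0, -0.04, 0, 0, 1, 0, 0, 0, -0.045, 0, 0, 1, 0, 0, 0, -0.045, 0, 0, 1, 0, 0, 0, -0.04, 0.002, -0.01, 1, 0, 0, 0, -0.02, 0.006, -0.025, 1, 0, 0, 0, -0.003, 0.009, -0.04, 1, 0, 0, 0, -0.002, 0.01, -0.045, 1, 0, 0, 0, -0.002, 0.01, -0.045, 1, 0, 0, 0, -0.002, 0.01, -0.045, 1, 0, 0, 0, -0.002, 0.01, -0.045, 1]
}}

```text
time_s: 26.65
eef_pos: [0.4349, -0.0859, 0.2985]
eef_rot: [0.529, 0.47, 0.528, -0.469]
wrist_force: [1.1, 0.2, -0.8]
opening: 0.366
```

Emit:
{"method": "carry_out", "body": {
  "motion": [0, 0, 0, -0.002, 0.01, -0.045, 1, 0, 0, 0, -0.002, 0.01, -0.045, 1, 0, 0, 0, -0.002, 0.01, -0.045, 1, 0, 0, 0, -0.002, 0.01, -0.045, 1, 0, 0, 0, -0.002, 0.01, -0.045, 1, 0, 0, 0, -0.002, 0.01, -0.035, 1, 0, 0, 0, 0, 0.004, -0.015, 1, 0, 0, 0, 0, 0, 0, 1]
}}

```text
time_s: 27.45
eef_pos: [0.4633, 0.2122, 0.3093]
eef_rot: [0.531, 0.469, 0.529, -0.467]
wrist_force: [0.9, 0.4, -0.1]
opening: 0.363
```

```bash
python3 - <<'E'
from h import *
tool((.482,.4133,.28));level()
E
```

```text
t 27.45 p [0.4633 0.2122 0.3093] jaw az 7.14 down [ 0.005  0.001 -1.   ] F [ 0.9  0.4 -0.1] open 30.9
-> (0.482, 0.4133, 0.28) shift [ 0.0296  0.0435 -0.1972]
turn deg [-0.26 -0.02 -0.27]
```

Emit:
{"method": "carry_out", "body": {
  "motion": [-0.2, 0, -0.2, 0, 0.005, -0.025, 1, 0, 0, 0, 0, 0.01, -0.045, 1, 0, 0, 0, 0, 0.01, -0.045, 1, 0, 0, 0, 0, 0.01, -0.045, 1, 0, 0, 0, 0, 0.005, -0.025, 1, 0, 0, 0, 0, 0, 0, 1]
}}

```text
time_s: 28.05
eef_pos: [0.481, 0.402, 0.3062]
eef_rot: [0.53, 0.467, 0.529, -0.469]
wrist_force: [-0.0, -0.6, -0.5]
opening: 0.367
```

```bash
python3 - <<'E'
from h import *
tool((.482,.4143,.30));level()
E
```

```text
t 28.05 p [0.481  0.402  0.3062] jaw az 7.03 down [-0.    -0.004 -1.   ] F [-0.  -0.6 -0.5] open 31.2
-> (0.482, 0.4143, 0.3) shift [ 0.0062  0.0025 -0.0121]
turn deg [-0.37  0.2   0.05]
```

Emit:
{"method": "carry_out", "body": {
  "motion": [-0.3, 0.2, 0, 0, 0.0025, -0.0125, 1, 0, 0, 0, 0.025, 0, -0.002, 1, 0, 0, 0, 0.03, 0, -0.002, 1, 0, 0, 0, 0.03, 0, -0.002, 1, 0, 0, 0, 0.02, 0, -0.001, 1, 0, 0, 0, 0, 0, 0, 1]
}}

```text
time_s: 28.65
eef_pos: [0.4841, 0.4169, 0.1987]
eef_rot: [0.53, 0.469, 0.529, -0.468]
wrist_force: [0.5, 0.4, -1.2]
opening: 0.368
```

```bash
python3 - <<'E'
from h import *
tool((.482,.4143,.072));level()
im=snap('scene');cv2.imwrite('pics/s1.png',cv2.resize(im[190:310,90:270],(0,0),fx=4,fy=4))
E
```

```text
t 28.65 p [0.4841 0.4169 0.1987] jaw az 7.01 down [ 0.001  0.    -1.   ] F [ 0.5  0.4 -1.2] open 31.3
-> (0.482, 0.4143, 0.072) shift [ 0.1267 -0.0026  0.0023]
turn deg [-0.39  0.01 -0.08]
```

View pics/s1.png

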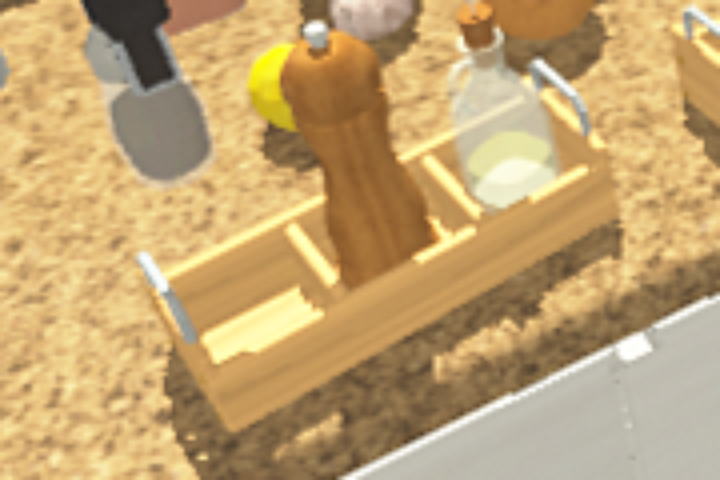

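Salt hangs upright (crop 160,130) over the empty end bay (crop 260,310); mill and oil stand upright. Descend.

Emit:
{"method": "carry_out", "body": {
  "motion": [-0.3, 0, 0, 0.01, -0.0026, 0.002, 1, 0, 0, 0, 0.022, 0, -0.001, 1, 0, 0, 0, 0.022, 0, -0.001, 1, 0, 0, 0, 0.01, 0, 0, 1, 0, 0, 0, 0, 0, 0, 1]
}}

```text
time_s: 29.2
eef_pos: [0.4873, 0.4167, 0.1418]
eef_rot: [0.533, 0.473, 0.528, -0.462]
wrist_force: [0.4, -0.2, -0.3]
opening: 0.367
```

```bash
python3 - <<'E'
from h import *
tool((.482,.4143,.072));level()
E
```

```text
t 29.2 p [0.4873 0.4167 0.1418] jaw az 7.21 down [ 0.014  0.007 -1.   ] F [ 0.4 -0.2 -0.3] open 31.2
-> (0.482, 0.4143, 0.072) shift [ 0.0697 -0.0066  0.0021]
turn deg [-0.18 -0.29 -0.86]
```

Emit:
{"method": "carry_out", "body": {
  "motion": [-0.1, -0.3, -0.8, 0.005, -0.0066, 0.002, 1, 0, 0, 0, 0.018, 0, -0.0005, 1, 0, 0, 0, 0.02, 0, -0.0005, 1, 0, 0, 0, 0.014, 0, 0, 1, 0, 0, 0, 0.003, 0, 0, 1, 0, 0, 0, 0, 0, 0, 1]
}}

```text
time_s: 29.8
eef_pos: [0.4837, 0.4163, 0.0867]
eef_rot: [0.532, 0.47, 0.53, -0.464]
wrist_force: [-0.1, -0.2, 0.2]
opening: 0.365
```

```bash
python3 - <<'E'
from h import *
tool((.482,.4143,.072));level()
E
```

```text
t 29.8 p [0.4837 0.4163 0.0867] jaw az 7.35 down [ 0.008  0.004 -1.   ] F [-0.1 -0.2  0.2] open 31.0
-> (0.482, 0.4143, 0.072) shift [ 0.0146 -0.0021  0.0018]
turn deg [-0.05 -0.16 -0.46]
```

Emit:
{"method": "carry_out", "body": {
  "motion": [0, -0.1, -0.4, 0.005, -0.002, 0.002, 1, 0, 0, 0, 0.004, 0, 0, 1, 0, 0, 0, 0.003, 0, 0, 1, 0, 0, 0, 0.0025, 0, 0, 1, 0, 0, 0, 0, 0, 0, 1]
}}

```text
time_s: 30.3
eef_pos: [0.4835, 0.4148, 0.0739]
eef_rot: [0.531, 0.469, 0.531, -0.465]
wrist_force: [-1.1, 0.3, -1.4]
opening: 0.368
```

```bash
python3 - <<'E'
from h import *
tool((.482,.4143,.072));level()
E
```

```text
t 30.3 p [0.4835 0.4148 0.0739] jaw az 7.35 down [ 0.004  0.003 -1.   ] F [-1.1  0.3 -1.4] open 31.3
-> (0.482, 0.4143, 0.072) shift [ 0.0019 -0.0015  0.0003]
turn deg [-0.05 -0.14 -0.24]
```

Emit:
{"method": "carry_out", "body": {
  "motion": [0, 0, 0, 0.0015, 0, 0, 1, 0, 0, 0, 0.001, 0, 0, 1, 0, 0, 0, 0, 0, 0, 1, 0, 0, 0, 0, 0, 0, 0.1, 0, 0, 0, 0, 0, 0, -0.3, 0, 0, 0, 0, 0, 0, -0.3, 0, 0, 0, 0, 0, 0, -0.3, 0, 0, 0, 0, 0, 0, -0.3]
}}

```text
time_s: 31.1
eef_pos: [0.4843, 0.4154, 0.0726]
eef_rot: [0.532, 0.469, 0.53, -0.464]
wrist_force: [0.0, 0.2, -0.8]
opening: 0.65
```

Emit:
{"method": "carry_out", "body": {
  "motion": [0, 0, 0, -0.02, 0, 0, -0.3, 0, 0, 0, -0.04, 0, 0, -0.3, 0, 0, 0, -0.045, 0, 0, -0.3, 0, 0, 0, -0.045, 0, 0, -0.3, 0, 0, 0, -0.02, 0, 0, -0.3, 0, 0, 0, 0, 0, 0, -0.3]
}}

```text
time_s: 31.7
eef_pos: [0.4821, 0.4138, 0.2463]
eef_rot: [0.531, 0.468, 0.531, -0.466]
wrist_force: [0.3, 0.2, 0.2]
opening: 0.65
```

```bash
python3 - <<'E'
from h import *
tool((.3825,-.2205,.24));level()
E
```

```text
t 31.7 p [0.4821 0.4138 0.2463] jaw az 7.35 down [ 0.001  0.002 -1.   ] F [0.3 0.2 0.2] open 55.2
-> (0.3825, -0.2205, 0.24) shift [ 0.0052 -0.18    0.6163]
turn deg [-0.05 -0.08 -0.09]
```

Emit:
{"method": "carry_out", "body": {
  "motion": [0, 0, 0, 0, -0.006, 0.02, -1, 0, 0, 0, 0, -0.012, 0.04, -1, 0, 0, 0, 0, -0.0137, 0.047, -1, 0, 0, 0, 0, -0.0137, 0.047, -1, 0, 0, 0, 0, -0.0137, 0.047, -1, 0, 0, 0, 0, -0.0137, 0.047, -1, 0, 0, 0, 0, -0.0137, 0.047, -1, 0, 0, 0, 0, -0.0137, 0.047, -1, 0, 0, 0, 0, -0.0137, 0.047, -1, 0, 0, 0, 0, -0.0137, 0.04, -1]
}}

```text
time_s: 32.7
eef_pos: [0.4031, -0.0343, 0.2305]
eef_rot: [0.53, 0.462, 0.537, -0.466]
wrist_force: [0.5, -0.7, 0.4]
opening: 1.0
```

Emit:
{"method": "carry_out", "body": {
  "motion": [0, 0, 0, 0, -0.0137, 0.047, -1, 0, 0, 0, 0, -0.0137, 0.047, -1, 0, 0, 0, 0, -0.0137, 0.047, -1, 0, 0, 0, 0, -0.007, 0.025, -1, 0, 0, 0, 0, 0, 0, -1]
}}

```text
time_s: 33.2
eef_pos: [0.3718, -0.2128, 0.223]
eef_rot: [0.525, 0.463, 0.538, -0.469]
wrist_force: [-0.7, 0.5, 0.7]
opening: 1.001
```

```bash
python3 - <<'E'
from h import *
tool((.3825,-.2205,.24));level()
E
```

```text
t 33.2 p [ 0.3718 -0.2128  0.223 ] jaw az 7.57 down [-0.019  0.006 -1.   ] F [-0.7  0.5  0.7] open 85.1
-> (0.3825, -0.2205, 0.24) shift [-0.0173  0.0093  0.0088]
turn deg [ 0.17 -0.5   1.  ]
```

Emit:
{"method": "carry_out", "body": {
  "motion": [0, -0.5, 1.0, 0, 0.0095, 0.0088, -1, 0, 0, 0, 0, 0, 0, -1, 0, 0, 0, 0.025, 0, 0.001, -1, 0, 0, 0, 0.03, 0, 0.0015, -1, 0, 0, 0, 0.025, 0, 0.001, -1, 0, 0, 0, 0, 0, 0, -1]
}}

```text
time_s: 33.8
eef_pos: [0.3851, -0.2182, 0.1377]
eef_rot: [0.533, 0.465, 0.534, -0.463]
wrist_force: [-0.8, -0.1, -0.0]
opening: 1.0
```

```bash
python3 - <<'E'
from h import *
tool((.3825,-.2205,.057));level()
E
```

```text
t 33.8 p [ 0.3851 -0.2182  0.1377] jaw az 7.92 down [ 0.001  0.003 -1.   ] F [-0.8 -0.1 -0. ] open 85.0
-> (0.3825, -0.2205, 0.057) shift [ 0.0807 -0.003   0.0022]
turn deg [ 0.52 -0.16 -0.08]
```

Emit:
{"method": "carry_out", "body": {
  "motion": [0.5, 0, 0, 0, -0.003, 0.0022, -1, 0, 0, 0, 0.018, -0.0005, 0.0005, -1, 0, 0, 0, 0.022, -0.0005, 0.0005, -1, 0, 0, 0, 0.018, 0, 0.0005, -1, 0, 0, 0, 0.01, 0, 0, -1, 0, 0, 0, 0, 0, 0, -1]
}}

```text
time_s: 34.4
eef_pos: [0.3868, -0.2231, 0.0752]
eef_rot: [0.536, 0.466, 0.529, -0.464]
wrist_force: [0.5, 0.6, 0.3]
opening: 1.002
```

```bash
python3 - <<'E'
from h import *
tool((.3825,-.2205,.057));level()
E
```

```text
t 34.4 p [ 0.3868 -0.2231  0.0752] jaw az 7.7 down [ 0.009 -0.005 -1.   ] F [0.5 0.6 0.3] open 85.1
-> (0.3825, -0.2205, 0.057) shift [ 0.0182 -0.004  -0.0032]
turn deg [ 0.3   0.34 -0.49]
```

Correct, go down the last bit, close, test-lift.

Emit:
{"method": "carry_out", "body": {
  "motion": [0.2, 0.3, -0.5, 0.004, -0.004, -0.003, -1, 0, 0, 0, 0.008, -0.0005, 0, -1, 0, 0, 0, 0.006, 0, 0, -1, 0, 0, 0, 0, 0, 0, -0.4, 0, 0, 0, 0, 0, 0, -0.1, 0, 0, 0, 0, 0, 0, 0.2, 0, 0, 0, 0, 0, 0, 1, 0, 0, 0, 0, 0, 0, 1, 0, 0, 0, 0, 0, 0, 1, 0, 0, 0, 0, 0, 0, 1]
}}

```text
time_s: 35.4
eef_pos: [0.3838, -0.2226, 0.0599]
eef_rot: [0.534, 0.466, 0.53, -0.467]
wrist_force: [0.8, 0.3, -1.1]
opening: 0.524
```

Emit:
{"method": "carry_out", "body": {
  "motion": [0, 0, 0, -0.01, 0, 0, 1, 0, 0, 0, -0.02, 0, 0, 1, 0, 0, 0, 0, 0, 0, 1]
}}

```text
time_s: 35.7
eef_pos: [0.3833, -0.2221, 0.0911]
eef_rot: [0.533, 0.466, 0.53, -0.467]
wrist_force: [1.8, -0.7, -0.2]
opening: 0.53
```

```bash
python3 - <<'E'
from h import *
c=np.array([.5129,.0447]);t=.122;u=np.array([-np.sin(t),np.cos(t)])
print('far',c+.037*u,'near',c-.037*u)
tool((*(c+.037*u).round(4),.21));level()
E
```

```text
far [0.50839719 0.08142499] near [0.51740281 0.00797501]
t 35.7 p [ 0.3833 -0.2221  0.0911] jaw az 7.51 down [ 0.002 -0.004 -1.   ] F [ 1.8 -0.7 -0.2] open 45.1
-> (np.float64(0.5084), np.float64(0.0814), 0.21) shift [-0.1199  0.1639 -0.284 ]
turn deg [ 0.11  0.24 -0.09]
```

Emit:
{"method": "carry_out", "body": {
  "motion": [0, 0.2, 0, -0.035, 0, 0, 1, 0, 0, 0, -0.04, 0.002, -0.004, 1, 0, 0, 0, -0.03, 0.01, -0.017, 1, 0, 0, 0, -0.01, 0.018, -0.032, 1, 0, 0, 0, -0.002, 0.023, -0.04, 1, 0, 0, 0, -0.002, 0.023, -0.04, 1, 0, 0, 0, -0.002, 0.023, -0.04, 1, 0, 0, 0, -0.002, 0.023, -0.04, 1, 0, 0, 0, 0, 0.014, -0.025, 1, 0, 0, 0, 0, 0, 0, 1]
}}

```text
time_s: 36.7
eef_pos: [0.4912, 0.0407, 0.2187]
eef_rot: [0.532, 0.469, 0.528, -0.466]
wrist_force: [-0.3, -0.3, -1.3]
opening: 0.524
```

```bash
python3 - <<'E'
from h import *
tool((.5084,.0814,.20),(.5084,.0814,.072));level()
E
```

```text
t 36.7 p [0.4912 0.0407 0.2187] jaw az 7.17 down [ 0.007 -0.    -1.   ] F [-0.3 -0.3 -1.3] open 44.5
-> (0.5084, 0.0814, 0.2) shift [ 0.0188  0.022  -0.0382]
-> (0.5084, 0.0814, 0.072) shift [ 0.128  -0.0009 -0.0002]
turn deg [-0.23  0.07 -0.41]
```

Emit:
{"method": "carry_out", "body": {
  "motion": [-0.2, 0, -0.4, 0, 0.012, -0.02, 1, 0, 0, 0, 0, 0.009, -0.015, 1, 0, 0, 0, 0, 0.001, -0.003, 1, 0, 0, 0, 0.015, 0, -0.001, 1, 0, 0, 0, 0.025, 0, -0.001, 1, 0, 0, 0, 0.02, 0, -0.001, 1, 0, 0, 0, 0, 0, 0, 1]
}}

```text
time_s: 37.4
eef_pos: [0.5064, 0.082, 0.155]
eef_rot: [0.532, 0.465, 0.531, -0.468]
wrist_force: [-0.6, 0.6, -1.5]
opening: 0.526
```

```bash
python3 - <<'E'
from h import *
tool((.5084,.0814,.072));level()
im=snap('top');cv2.imwrite('pics/j1.png',np.hstack([cv2.resize(im[160:240,240:340],(500,400)),cv2.resize(im[180:230,120:170],(300,400))]))
E
```

```text
t 37.4 p [0.5064 0.082  0.155 ] jaw az 7.44 down [-0.002 -0.004 -1.   ] F [-0.6  0.6 -1.5] open 44.7
-> (0.5084, 0.0814, 0.072) shift [0.083  0.0021 0.0005]
turn deg [0.04 0.22 0.14]
```

View pics/j1.png

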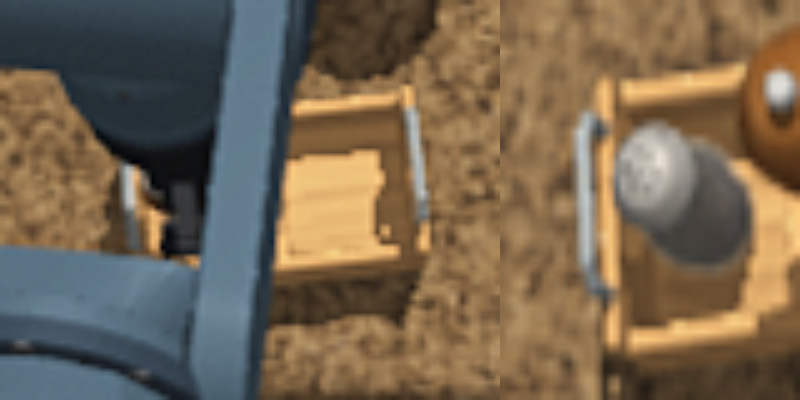

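Salt stands upright in the far end bay (right panel 680,200). The arm hides the jar, but the pose numbers put it over the far bay of the short caddy. Descend.

Emit:
{"method": "carry_out", "body": {
  "motion": [0, 0.2, 0.1, 0.015, 0.002, 0, 1, 0, 0, 0, 0.022, 0, -0.0005, 1, 0, 0, 0, 0.02, 0, -0.0005, 1, 0, 0, 0, 0.01, 0, 0, 1, 0, 0, 0, 0, 0, 0, 1]
}}

```text
time_s: 37.95
eef_pos: [0.514, 0.0795, 0.0943]
eef_rot: [0.534, 0.469, 0.527, -0.465]
wrist_force: [-0.0, 0.4, -0.2]
opening: 0.522
```

```bash
python3 - <<'E'
from h import *
tool((.5084,.0814,.072));level()
E
```

```text
t 37.95 p [0.514  0.0795 0.0943] jaw az 7.3 down [ 0.011 -0.002 -1.   ] F [-0.   0.4 -0.2] open 44.4
-> (0.5084, 0.0814, 0.072) shift [ 0.0222 -0.0055 -0.0026]
turn deg [-0.11  0.22 -0.63]
```

Emit:
{"method": "carry_out", "body": {
  "motion": [0, 0.2, -0.6, 0.003, -0.0055, -0.0026, 1, 0, 0, 0, 0.007, 0, 0, 1, 0, 0, 0, 0.005, 0, 0, 1, 0, 0, 0, 0.003, 0, 0, 1, 0, 0, 0, 0, 0, 0, 1]
}}

```text
time_s: 38.45
eef_pos: [0.5104, 0.081, 0.0787]
eef_rot: [0.532, 0.468, 0.529, -0.466]
wrist_force: [0.0, 0.0, -1.6]
opening: 0.528
```

```bash
python3 - <<'E'
from h import *
tool((.5084,.0814,.072));level()
E
```

```text
t 38.45 p [0.5104 0.081  0.0787] jaw az 7.29 down [ 0.006 -0.001 -1.   ] F [ 0.   0.  -1.6] open 44.9
-> (0.5084, 0.0814, 0.072) shift [ 0.0067 -0.0019 -0.0007]
turn deg [-0.12  0.08 -0.31]
```

Emit:
{"method": "carry_out", "body": {
  "motion": [0, 0, -0.3, 0.003, -0.002, -0.0005, 1, 0, 0, 0, 0.002, 0, 0, 1, 0, 0, 0, 0.0015, 0, 0, 1, 0, 0, 0, 0.001, 0, 0, 1, 0, 0, 0, 0, 0, 0, 1]
}}

```text
time_s: 38.95
eef_pos: [0.5088, 0.0813, 0.072]
eef_rot: [0.531, 0.467, 0.53, -0.467]
wrist_force: [-0.0, 0.6, -0.7]
opening: 0.529
```

```bash
python3 - <<'E'
from h import *
tool((.5084,.0814,.072));level()
E
```

```text
t 38.95 p [0.5088 0.0813 0.072 ] jaw az 7.32 down [ 0.001 -0.002 -1.   ] F [-0.   0.6 -0.7] open 44.9
-> (0.5084, 0.0814, 0.072) shift [-0.     -0.0004 -0.0002]
turn deg [-0.08  0.1  -0.03]
```

Release, rise, and travel to the dropper bottle at (0.535, −0.352).

Emit:
{"method": "carry_out", "body": {
  "motion": [0, 0, 0, 0.001, 0, 0, 1, 0, 0, 0, 0, 0, 0, 1, 0, 0, 0, 0, 0, 0, -0.2, 0, 0, 0, 0, 0, 0, -0.5, 0, 0, 0, 0, 0, 0, -0.5, 0, 0, 0, 0, 0, 0, -0.5, 0, 0, 0, -0.02, 0, 0, -0.5, 0, 0, 0, -0.04, 0, 0, -0.5, 0, 0, 0, -0.045, 0, 0, -0.5, 0, 0, 0, -0.03, 0, 0, -0.5]
}}

```text
time_s: 39.95
eef_pos: [0.505, 0.0816, 0.2048]
eef_rot: [0.528, 0.464, 0.534, -0.47]
wrist_force: [0.5, -0.1, -0.0]
opening: 0.745
```

Emit:
{"method": "carry_out", "body": {
  "motion": [0, 0, 0, 0, -0.001, 0.02, -1, 0, 0, 0, 0, -0.003, 0.04, -1, 0, 0, 0, 0, -0.003, 0.047, -1, 0, 0, 0, 0, -0.003, 0.047, -1, 0, 0, 0, 0, -0.003, 0.047, -1, 0, 0, 0, 0, -0.003, 0.047, -1, 0, 0, 0, 0, -0.003, 0.047, -1, 0, 0, 0, 0, -0.003, 0.047, -1, 0, 0, 0, 0, -0.002, 0.03, -1, 0, 0, 0, 0, 0, 0, -1]
}}

```text
time_s: 40.95
eef_pos: [0.534, -0.3045, 0.2131]
eef_rot: [0.534, 0.466, 0.53, -0.466]
wrist_force: [0.4, 0.3, 0.3]
opening: 0.999
```

```bash
python3 - <<'E'
from h import *
tool((.535,-.3525,.22));level()
E
```

```text
t 40.95 p [ 0.534  -0.3045  0.2131] jaw az 7.59 down [ 0.005 -0.004 -1.   ] F [0.4 0.3 0.3] open 84.9
-> (0.535, -0.3525, 0.22) shift [-0.0067 -0.0053  0.0477]
turn deg [ 0.19  0.25 -0.27]
```

Emit:
{"method": "carry_out", "body": {
  "motion": [0, 0.2, -0.2, 0, -0.003, 0.025, -1, 0, 0, 0, 0, -0.002, 0.02, -1, 0, 0, 0, 0, 0, 0.003, -1, 0, 0, 0, 0.02, 0, 0.001, -1, 0, 0, 0, 0.025, 0, 0.001, -1, 0, 0, 0, 0.02, 0, 0.001, -1, 0, 0, 0, 0, 0, 0, -1]
}}

```text
time_s: 41.65
eef_pos: [0.537, -0.3527, 0.1463]
eef_rot: [0.532, 0.467, 0.532, -0.464]
wrist_force: [0.2, 0.8, 0.1]
opening: 1.004
```

```bash
python3 - <<'E'
from h import *
tool((.5355,-.353,.042));level()
E
```

```text
t 41.65 p [ 0.537  -0.3527  0.1463] jaw az 7.66 down [ 0.002  0.003 -1.   ] F [0.2 0.8 0.1] open 85.3
-> (0.5355, -0.353, 0.042) shift [ 0.1043 -0.0017  0.0004]
turn deg [ 0.26 -0.14 -0.13]
```

Emit:
{"method": "carry_out", "body": {
  "motion": [0.2, 0, -0.1, 0.015, -0.0015, 0.001, -0.7, 0, 0, 0, 0.022, -0.0005, 0.001, -0.7, 0, 0, 0, 0.022, -0.0005, 0.001, -0.7, 0, 0, 0, 0.012, 0, 0, -0.7, 0, 0, 0, 0, 0, 0, -0.7]
}}

```text
time_s: 42.15
eef_pos: [0.5375, -0.3541, 0.0757]
eef_rot: [0.533, 0.467, 0.531, -0.465]
wrist_force: [-0.2, 0.3, -0.4]
opening: 0.848
```

```bash
python3 - <<'E'
from h import *
tool((.5355,-.353,.042));level()
E
```

```text
t 42.15 p [ 0.5375 -0.3541  0.0757] jaw az 7.61 down [ 0.004 -0.    -1.   ] F [-0.2  0.3 -0.4] open 72.1
-> (0.5355, -0.353, 0.042) shift [ 0.0336 -0.0019 -0.0014]
turn deg [ 0.21  0.05 -0.22]
```

Emit:
{"method": "carry_out", "body": {
  "motion": [0.2, 0, -0.2, 0.008, -0.002, -0.0014, -0.7, 0, 0, 0, 0.012, 0, 0, -0.7, 0, 0, 0, 0.01, 0, 0, -0.7, 0, 0, 0, 0.003, 0, 0, -0.7, 0, 0, 0, 0, 0, 0, -0.7]
}}

```text
time_s: 42.65
eef_pos: [0.5368, -0.3538, 0.0429]
eef_rot: [0.533, 0.466, 0.529, -0.467]
wrist_force: [-0.1, 0.4, 0.6]
opening: 0.845
```

```bash
python3 - <<'E'
from h import *
tool((.5355,-.353,.042));level()
E
```

```text
t 42.65 p [ 0.5368 -0.3538  0.0429] jaw az 7.41 down [ 0.003 -0.004 -1.   ] F [-0.1  0.4  0.6] open 71.8
-> (0.5355, -0.353, 0.042) shift [ 0.0009 -0.0012 -0.001 ]
turn deg [ 0.01  0.24 -0.17]
```

Emit:
{"method": "carry_out", "body": {
  "motion": [0, 0.2, -0.1, 0, -0.001, -0.001, -0.5, 0, 0, 0, 0, 0, 0, -0.2, 0, 0, 0, 0, 0, 0, 0.1, 0, 0, 0, 0, 0, 0, 0.3, 0, 0, 0, 0, 0, 0, 1, 0, 0, 0, 0, 0, 0, 1, 0, 0, 0, 0, 0, 0, 1, 0, 0, 0, 0, 0, 0, 1, 0, 0, 0, 0, 0, 0, 1]
}}

```text
time_s: 43.55
eef_pos: [0.5363, -0.3537, 0.0443]
eef_rot: [0.532, 0.467, 0.53, -0.467]
wrist_force: [0.4, 0.0, -1.3]
opening: 0.347
```

Emit:
{"method": "carry_out", "body": {
  "motion": [0, 0, 0, -0.01, 0, 0, 1, 0, 0, 0, -0.02, 0, 0, 1, 0, 0, 0, 0, 0, 0, 1]
}}

```text
time_s: 43.85
eef_pos: [0.536, -0.3534, 0.0755]
eef_rot: [0.532, 0.467, 0.53, -0.467]
wrist_force: [0.3, -0.3, 0.0]
opening: 0.349
```

```bash
python3 - <<'E'
from h import *
tool((.5174,.0075,.19));level()
im=snap('scene');im2=snap('top')
cv2.imwrite('pics/d1.png',np.hstack([cv2.resize(im[100:180,350:450],(500,400)),cv2.resize(im2[165:225,255:315],(300,300),).repeat(1,0) if 0 else cv2.resize(im2[165:225,255:315],(300,400))]))
E
```

```text
t 43.85 p [ 0.536  -0.3534  0.0755] jaw az 7.4 down [ 0.002 -0.001 -1.   ] F [ 0.3 -0.3  0. ] open 29.7
-> (0.5174, 0.0075, 0.19) shift [-0.1149  0.0283 -0.3602]
turn deg [-0.    0.08 -0.1 ]
```

View pics/d1.png

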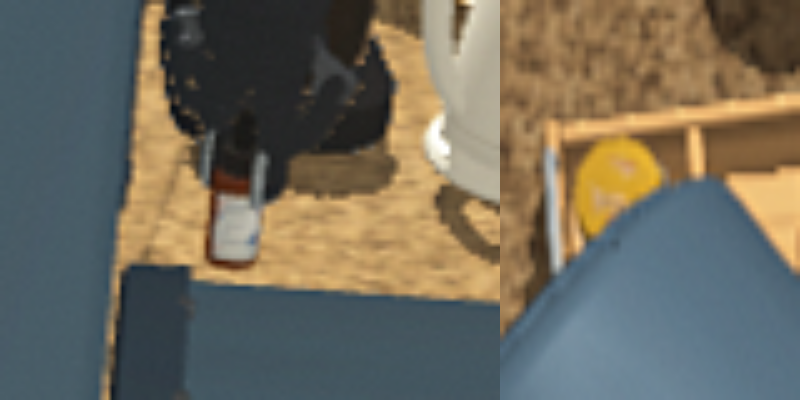

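The dropper bottle hangs upright between the fingers (235,215) and the spice jar is in the far bay (620,190). Carry the bottle to the near bay.

Emit:
{"method": "carry_out", "body": {
  "motion": [0, 0, 0, -0.035, 0, 0, 1, 0, 0, 0, -0.045, 0, -0.005, 1, 0, 0, 0, -0.035, 0.001, -0.02, 1, 0, 0, 0, -0.008, 0.003, -0.04, 1, 0, 0, 0, -0.001, 0.0035, -0.045, 1, 0, 0, 0, -0.001, 0.0035, -0.045, 1, 0, 0, 0, -0.001, 0.0035, -0.045, 1, 0, 0, 0, -0.001, 0.0035, -0.045, 1, 0, 0, 0, -0.001, 0.0035, -0.045, 1, 0, 0, 0, 0, 0.002, -0.03, 1]
}}

```text
time_s: 44.95
eef_pos: [0.5129, -0.0236, 0.1989]
eef_rot: [0.524, 0.469, 0.533, -0.469]
wrist_force: [0.0, -0.1, -0.3]
opening: 0.35
```

Emit:
{"method": "carry_out", "body": {
  "motion": [0, 0, 0, 0, 0, 0, 1]
}}

```text
time_s: 45.05
eef_pos: [0.5118, -0.0198, 0.1981]
eef_rot: [0.525, 0.468, 0.535, -0.468]
wrist_force: [-0.4, -0.1, -1.0]
opening: 0.351
```

```bash
python3 - <<'E'
from h import *
tool((.5174,.0075,.19));level()
E
```

```text
t 45.05 p [ 0.5118 -0.0198  0.1981] jaw az 7.1 down [-0.011  0.01  -1.   ] F [-0.4 -0.1 -1. ] open 29.8
-> (0.5174, 0.0075, 0.19) shift [ 0.0083  0.009  -0.0263]
turn deg [-0.31 -0.67  0.54]
```

Emit:
{"method": "carry_out", "body": {
  "motion": [-0.3, -0.6, 0.5, 0, 0.006, -0.017, 1, 0, 0, 0, 0, 0.003, -0.008, 1, 0, 0, 0, 0.015, 0, 0, 1, 0, 0, 0, 0.022, 0, -0.0005, 1, 0, 0, 0, 0.02, 0, -0.0005, 1, 0, 0, 0, 0.01, 0, 0, 1, 0, 0, 0, 0, 0, 0, 1]
}}

```text
time_s: 45.75
eef_pos: [0.5176, 0.0044, 0.1268]
eef_rot: [0.53, 0.466, 0.532, -0.468]
wrist_force: [0.2, -0.6, -0.5]
opening: 0.344
```

```bash
python3 - <<'E'
from h import *
tool((.5174,.0075,.0565));level()
E
```

```text
t 45.75 p [0.5176 0.0044 0.1268] jaw az 7.38 down [-0.003 -0.001 -1.   ] F [ 0.2 -0.6 -0.5] open 29.2
-> (0.5174, 0.0075, 0.0565) shift [ 0.0703  0.0004 -0.0032]
turn deg [-0.02  0.03  0.2 ]
```

Emit:
{"method": "carry_out", "body": {
  "motion": [0, 0, 0.2, 0.01, 0.0004, -0.003, 1, 0, 0, 0, 0.018, 0, 0, 1, 0, 0, 0, 0.018, 0, 0, 1, 0, 0, 0, 0.008, 0, 0, 1, 0, 0, 0, 0, 0, 0, 1]
}}

```text
time_s: 46.25
eef_pos: [0.5205, 0.0058, 0.073]
eef_rot: [0.533, 0.468, 0.529, -0.466]
wrist_force: [-0.4, -0.0, -1.2]
opening: 0.35
```

```bash
python3 - <<'E'
from h import *
tool((.5174,.0075,.0565));level()
E
```

```text
t 46.25 p [0.5205 0.0058 0.073 ] jaw az 7.28 down [ 0.006 -0.002 -1.   ] F [-0.4 -0.  -1.2] open 29.7
-> (0.5174, 0.0075, 0.0565) shift [ 0.0164 -0.003  -0.0021]
turn deg [-0.12  0.14 -0.32]
```

Emit:
{"method": "carry_out", "body": {
  "motion": [0, 0.1, -0.3, 0.003, -0.003, -0.002, 1, 0, 0, 0, 0.004, 0, 0, 1, 0, 0, 0, 0.003, 0, 0, 1, 0, 0, 0, 0.003, 0, 0, 1, 0, 0, 0, 0, 0, 0, 1]
}}

```text
time_s: 46.75
eef_pos: [0.5192, 0.0073, 0.0616]
eef_rot: [0.532, 0.468, 0.529, -0.467]
wrist_force: [-0.3, -0.1, -0.0]
opening: 0.348
```

```bash
python3 - <<'E'
from h import *
tool((.5174,.0075,.0565));level()
E
```

```text
t 46.75 p [0.5192 0.0073 0.0616] jaw az 7.29 down [ 0.005 -0.002 -1.   ] F [-0.3 -0.1 -0. ] open 29.6
-> (0.5174, 0.0075, 0.0565) shift [ 0.0051 -0.0017 -0.0005]
turn deg [-0.11  0.12 -0.25]
```

Emit:
{"method": "carry_out", "body": {
  "motion": [0, 0, -0.2, 0.002, -0.0015, 0, 1, 0, 0, 0, 0.002, 0, 0, 1, 0, 0, 0, 0.001, 0, 0, 1, 0, 0, 0, 0, 0, 0, 1]
}}

```text
time_s: 47.15
eef_pos: [0.5179, 0.007, 0.0565]
eef_rot: [0.532, 0.467, 0.53, -0.467]
wrist_force: [-1.2, -0.1, -0.3]
opening: 0.353
```

```bash
python3 - <<'E'
from h import *
tool((.5174,.0075,.0565));level()
E
```

```text
t 47.15 p [0.5179 0.007  0.0565] jaw az 7.29 down [ 0.001 -0.002 -1.   ] F [-1.2 -0.1 -0.3] open 30.0
-> (0.5174, 0.0075, 0.0565) shift [ 0.     -0.0004 -0.0006]
turn deg [-0.11  0.14 -0.07]
```

Emit:
{"method": "carry_out", "body": {
  "motion": [0, 0, 0, 0, 0, 0, 0.2, 0, 0, 0, 0, 0, 0, -0.1, 0, 0, 0, 0, 0, 0, -0.4, 0, 0, 0, 0, 0, 0, -0.4, 0, 0, 0, 0, 0, 0, -0.4, 0, 0, 0, -0.02, 0, 0, -0.4, 0, 0, 0, -0.04, 0, 0, -0.4, 0, 0, 0, -0.045, 0, 0, -0.4, 0, 0, 0, -0.045, 0, 0, -0.4, 0, 0, 0, -0.03, 0, 0, -0.4]
}}

```text
time_s: 48.15
eef_pos: [0.5139, 0.008, 0.2373]
eef_rot: [0.528, 0.465, 0.534, -0.47]
wrist_force: [0.9, -0.6, -0.9]
opening: 0.698
```

Emit:
{"method": "carry_out", "body": {
  "motion": [0, 0, 0, 0, -0.005, 0.02, -1, 0, 0, 0, 0, -0.01, 0.04, -1, 0, 0, 0, 0, -0.01, 0.045, -1, 0, 0, 0, 0, -0.01, 0.045, -1, 0, 0, 0, 0, -0.01, 0.045, -1, 0, 0, 0, 0, -0.005, 0.03, -1, 0, 0, 0, 0, 0, 0, -1, 0, 0, 0, 0, 0, 0, -1]
}}

```text
time_s: 48.95
eef_pos: [0.4961, -0.23, 0.247]
eef_rot: [0.534, 0.467, 0.529, -0.466]
wrist_force: [0.1, 0.5, -0.0]
opening: 1.002
```

```bash
python3 - <<'E'
from h import *
tool()
im=snap('top');im2=snap('scene')
for n in('pepper_mill','oil_bottle','salt_shaker','spice_jar','dropper_bottle','mug_1','lemon_1','onion_1'):
    for o in ctrl.landmark_of('top',n)[:2]: print(n,round(o['conf'],2),w('top',o['point']).round(3))
cv2.imwrite('pics/f1.png',np.vstack([cv2.resize(im[160:240,120:360],(780,260)),cv2.resize(im2[150:300,110:390],(616,330))[:, :616].copy() if 0 else cv2.resize(im2[150:300,110:390],(780,338))]))
E
```

```text
t 48.95 p [ 0.4961 -0.23    0.247 ] jaw az 7.48 down [ 0.006 -0.004 -1.   ] F [ 0.1  0.5 -0. ] open 85.2
pepper_mill 0.88 [0.491 0.34  0.007]
oil_bottle 0.84 [0.512 0.256 0.013]
oil_bottle 0.82 [ 0.291 -0.36   0.   ]
salt_shaker 0.7 [0.481 0.417 0.013]
spice_jar 0.84 [0.507 0.08  0.009]
dropper_bottle 0.7 [0.518 0.007 0.012]
mug_1 0.89 [ 0.688 -0.033 -0.004]
lemon_1 0.78 [ 0.663  0.335 -0.001]
lemon_1 0.31 [0.508 0.081 0.009]
onion_1 0.73 [0.667 0.17  0.001]
onion_1 0.25 [0.522 0.008 0.011]
```

View pics/f1.png

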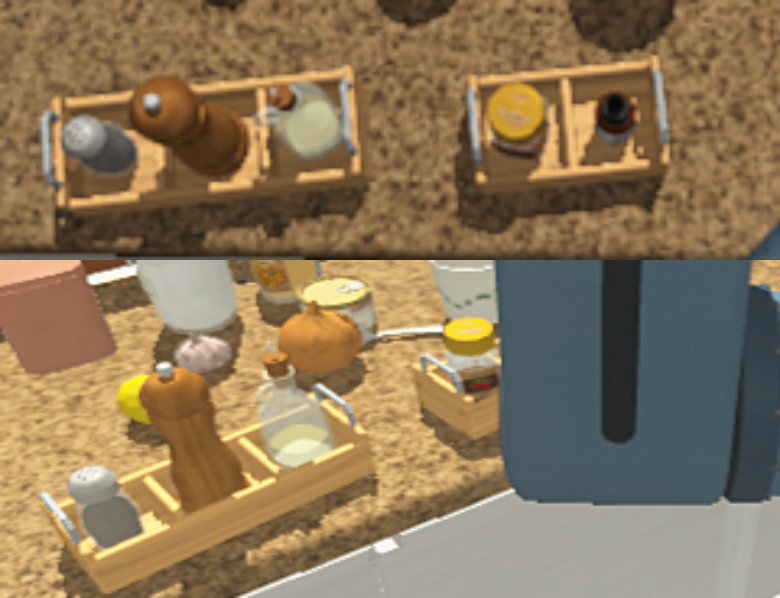

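All five stand upright, one to a bay: salt (100,145), mill (195,130) and oil (305,120) in the long caddy, spice (515,115) and dropper (615,118) in the short one. Mug, lemon, onion and pink bottle have not moved. Handing in.

```bash
python3 -c "
from bench import ctrl
print(ctrl.hand_in())"
```

```text
the job is handed in; nothing more can be done
None
```

The job is handed in at about 49 s of the 131 s allowed. `hand_in` gives no verdict, so what follows is from my own checks.

- **Long caddy:** the pepper mill is in the middle bay. The clear corked oil bottle is in the end bay nearer the short caddy, and the salt shaker is in the far end bay.
- **Short caddy:** the spice jar is in the far bay and the dropper bottle in the near one.

**Last checks:**
- The final top picture shows all five upright, one to a bay. The scene picture agrees for four of them, but the arm hid the dropper bottle there.
- Measured base heights are 7–13 mm against a 12 mm bay floor. The mill and spice jar read low at 7 and 9 mm, which is within what the networks can resolve.
- Mug, lemon, onion and the pink look-alike are within about 8 mm of their first readings, none of them were touched, and the gripper was clear and touching nothing.

**What disagreed or went wrong on the way:**
- I regripped the mill once because the first grip sat above the widest part of its head.
- The mill drifted 10 mm sideways while being lowered into its bay. I re-centred it before release.
- The oil bottle's neck measured 25 mm in the jaws instead of 20 mm, but it was held firmly and stood upright after release.
- The two cameras placed the oil bottle's cork about 8 mm apart. I used a value between the two, and the grasp worked.

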